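# Rock the stop block out of the autoloader's catch tray

### The job

The catch tray is to be changed over to bigger disks: lift the teacup off the tray and set it down upright in the middle of its saucer. Then rock the tight stop block from side to side, one plunger end up and then the other, until it works free of its pocket; the tray only stands on the shelf and comes up with a straight pull, so do not lift, tip or shove it. Finish while still holding the block, steady and level, just clear of its pocket (about a finger's width, 15 mm, above it), and leave everything else on the shelf as it is.

Things in the scene. Friction and masses are not known exactly. Their poses are not given: they have to be found in the camera images.
- tray: Grey metal catch tray, 238 (x) x 160 (y) mm, 2 kg, loose on rubber feet. Origin: centre of its underside, on the shelf; +x to its rear, under the chute. Flat deck 32 mm up. Rear part: walls up to 57 mm, three disks. Front part: open apron with the cup. Between them the block's pocket. The chute's lip hangs 65 mm above the shelf, at least 85 mm behind the pocket's centre.
- pocket (a point): Middle of the pocket's mouth, level with the deck, 32 mm above the shelf; axes as the tray's. Pocket 33 (x) x 50 (y) x 20 mm deep, floor 12 mm above the shelf. A lip 8 mm high stands along its front, 20 mm from its centre. The stop block sits on its floor with 1.5 mm play in front and behind, 3 mm at each y end, where the plungers press.
- plunger_a (a point): Where a round-nosed spring plunger presses on the block's +y end, 12 mm above the pocket's floor (24 mm above the shelf), with about 26 N, 2.5 N/mm; it comes out 3 mm at most. This end alone slides past it at 13 to 18 N along the face. Both together grip with 27 to 36 N, more than the tray weighs, so a straight pull lifts the tray.
- plunger_b (a point): The same plunger at the block's -y end. Tilted to and fro about the tray's x axis (post leaning to tray +y, then -y) by about 0.1 rad, and eased up 1 to 2 mm a swing, the block climbs: one end slides up while the other slides down or stays. 0.2 rad fits. The plungers let go once its underside is some 14 mm above the pocket's floor.
- block: Aluminium stop block in the pocket, 0.16 to 0.26 kg: body 30 (x) x 44 (y) x 33 mm high, with a square grip post 22 x 22 mm standing 52 mm high on its middle (top 85 mm above the origin). Origin: centre of its underside, at the start on the pocket's floor, 12 mm above the shelf; axes as the tray's. At 20 mm above that floor its underside is level with the deck.
- block_grip (a point): Grip point of the block: on the axis of its square post, 66 mm above the block's underside (19 mm below the post's top). The post can be taken from above by either pair of faces; its faces look along the tray's x and y.
- cup: Cream ceramic teacup, empty, 0.18 kg, 60 mm high, foot 42 mm and rim 80 mm across, standing on the tray's front apron close to the block. Origin: centre of its foot's underside; its handle points to its own -x.
- cup_handle (a point): Middle of the cup's handle: an upright loop of 9 mm round bar in the cup's x-z plane, reaching from the wall to 70 mm from the cup's axis and from 13 to 57 mm above its foot. This point: 57 mm from the axis, 34 mm above the foot. Pinch the loop here from above, across it (along the cup's y).
- saucer: Cream ceramic saucer, 140 mm across, 15 mm high at its rim, loose on the shelf to the left or right of the tray. Origin: centre of its underside; the flat middle, about 80 mm across, is 5 mm above the shelf and is where the cup's foot goes.
- caddy: Bystander: blue open disk caddy 110 x 105 mm, with its disks 92 mm high. Origin: centre of its underside.
- gauge: Bystander: chrome alignment gauge with a small round dial, base 50 x 65 mm, 69 mm high. Origin: centre of its underside.
- roller: Bystander: black rubber pinch roller standing on end, 38 mm across, 36 mm high. Origin: centre of its underside.
- torch: Bystander: brass torch standing on its lens, 58 mm across, 164 mm high. Origin: centre of its underside.
- bottle: Bystander: small amber cleaning bottle, 56 mm across, 120 mm high. Origin: centre of its underside.
- driver: Bystander: screwdriver with a wooden handle, 170 mm long, lying along its own x. Origin: middle of its length, at the shelf.
Not all that is in view belongs to the job. What is shaped like the block but orange is not meant.

How it is judged:
On the way, in this order (a step that is already met when the one before it is completed fails the run):
1. the cup stands upright and released in the middle of its saucer (horizontal distance between cup and saucer below 0.022 m and z of cup in the frame of saucer below 0.011 m and angle between cup's own z axis and vertical below 0.09 rad and linear speed of cup below 0.03 m/s and contact force between the fingers and cup below 0.1 N), for 0.3 s.
2. the block, still in its pocket, is rocked: tilted against the tray by at least 0.04 rad (angle between the z axis of block and the z axis of tray, either way round above 0.04 rad and z of block in the frame of tray below 0.032 m), for 0.02 s.
At the end, for the whole second after the job is handed in: Cup upright (0.09 rad), released, at rest within 22 mm of its saucer's centre. Block held by the fingers alone, still, level (0.12 rad), over its pocket within 30 mm, underside 3 to 35 mm above the pocket's rim, clear of the tray. Tray flat on the shelf, within 25 mm of its start (all of step 1 and z of block in the frame of tray between 0.035 and 0.067 m and horizontal distance between block and pocket below 0.03 m and angle between block's own z axis and vertical below 0.12 rad and linear speed of block below 0.03 m/s and contact force between the fingers and block above 1 N and contact force between block and tray below 0.1 N and height (world z) of tray below 0.004 m and angle between tray's own z axis and vertical below 0.02 rad and distance of tray from where it was at the start of the episode below 0.025 m); the arm keeps its last pose, push and grip.
It fails at once if the tray is lifted (10 mm), tipped (0.05 rad) or shoved (25 mm) (height (world z) of tray above 0.01 m or angle between tray's own z axis and vertical above 0.05 rad or distance of tray from where it was at the start of the episode above 0.025 m).
It fails at once if the cup is tipped over (more than 0.6 rad) or dropped (angle between cup's own z axis and vertical above 0.6 rad or (contact force between the fingers and cup below 0.05 N and linear speed of cup above 0.45 m/s)).
It fails at once if the saucer is pushed away (more than 40 mm) (distance of saucer from where it was at the start of the episode above 0.04 m).
It fails at once if a bystander is moved more than 30 mm (distance of any of caddy, gauge, roller, torch, bottle, driver from where it was at the start of the episode above 0.03 m).
It also fails if it takes over 59 s, if anything falls off the work surface, if the arm or the gripper's body presses on something with over 40 N, if the wrist force passes 120 N, or if a joint passes its speed limit or range.

### The arm

A 7-joint arm with a two-finger parallel gripper is mounted at the origin on the work surface. World frame = base frame: x ahead of the robot, y to its left, z up, the work surface at z = 0. Lengths are in m, angles in rad, forces in N, time in s.
With the tool pointing down it reaches from about 0.4 to 0.85 m from the base axis. Payload 4.5 kg.
Tool frame: the origin (TCP) lies midway between the tips of the shut fingers; the grasp point (between the pads) lies 19 mm behind it; x points along the fingers, y is the direction in which the jaws open and shut, and the axes are right-handed (so a half turn about x gives the same grasp; the last joint's range is limited). The gripper opens to 88 mm and grips with 3 to 60 N. Pads are 18 mm wide; open, the fingers measure 123 mm over their backs; the gripper's body (75 mm by 187 mm) begins 45 mm behind the grasp point.
Start: joints at [1.203, 0.689, -0.195, 1.565, 0.157, 0.902, -0.215], TCP at [0.244, -0.575, 0.239] pointing down, gripper open.
Joint ranges: [-3.01, 3.01], [-0.46, 2.08], [-1.47, 1.51], [0.13, 2.56], [-1, 4.14], [0.04, 2.09], [-2.66, 2.66]. Speed limits (rad/s): [2.57, 2.57, 3.14, 3.14, 3.14, 3.14, 3.14].

### API

Orientations are given as a unit quaternion [x, y, z, w].
In Python, from plant import r gives the robot as it stands.
- The arm moves only by the tool arm_command, never from a script. Its argument "plan" is a list of rows, each a list of 5 numbers: the finger opening in m, from 0 to 0.0881, then the shift along the tool's x, y, z in m, then the turn about the tool's x in rad. In form: [[grip, dx, dy, dz, roll], ...]. A call has 1 to 12 rows; each row shifts and turns the commanded pose from where the row before left it, along the tool's axes as they then stand; what a row does not reach is not made up. A row lasts 1/8 s, in which the tool goes at most 62.5 mm and 10.7 degrees, less where a joint would pass 70% of its speed; a pose out of reach is approached as far as the arm can. A call is refused whole if a number of a shift passes 0.0625 or a number of a turn 0.188, either way. A call with a gripper value outside its range is refused whole. The fingers move at their own pace and stop on an object; "force" is the grip in N (left out, the last holds). Time passes only in rows, so rows that do not move let the fingers close. It gives the time, the measured TCP pose, the force and the opening at its end, in the units of the state.
- r.get_state(): the state, without advancing time (a new reading comes with each control period).
- r.snapshot(name): name is "scene" or "top"; returns (picture, depth): 400x640x3 uint8, red, green, blue; 400x640 float32, m along the optical axis (not along the pixel's ray), 0 where there is no reading.
- r.calibration(name): a dict with "fx", "fy", "cx", "cy" (pixels), "eye" and "orientation" of the camera in the world. Camera axes: x right, y down, z forward; pixel columns grow to the right and rows downward; lengths in m; the calibration is good to about 2 mm. A picture is of the moment at which its call begins. calibration takes no time and is no camera call.
- r.finish_job(): hands the job in, once; it reports no verdict.
The state is a dict: "clock": time; "q": joint angles; "qd": joint speeds; "joint_torque": joint torques, N m; "tool_pos": TCP position; "eef_rot": TCP orientation; "contact_force": force on the tool from outside, world axes, zero at the start; "moment": the same for the moment, N m; "opening": opening from 0.0 (shut) to 1.0 (fully open).
Only numpy, scipy, OpenCV 4.12 (cv2) and the standard library are available. Lean on these libraries where they do the work, as an engineer would, in place of code of your own. Each camera call takes 0.05 s, during which the arm holds its last target.

## Working session

There is one attempt and no reset: what is moved stays moved. The work goes in short steps, Python scripts to look and compute and a tool call to move; the robot and the scene stay as the last step left them, time stands still between calls to the robot, and variables do not carry over. Pictures are saved under pics/ and viewed, and the job is handed in when it is done.

Besides the shell and the picture viewer there is one more tool, called after ">>>" as name(argument=value, ...), one argument or row to a line, values as JSON. arm_command: Moves the arm, as the interface text tells. Its arguments: {"type":"object","properties":{"plan":{"type":"array","items":{"type":"array","items":{"type":"number"}}},"force":{"type":"number"}},"required":["plan"]}

```bash
ls; mkdir -p pics; python3 - <<'E'
from plant import r
import cv2,numpy as np
s=r.get_state();print(s)
for n in("scene","top"):
    p,d=r.snapshot(n);np.savez("pics/%s0.npz"%n,p=p,d=d);cv2.imwrite("pics/%s0.png"%n,p[:,:,::-1]);print(n,r.calibration(n))
E
```

```text
pics
{'clock': 0.0, 'q': array([ 1.20279144,  0.69000963, -0.19452967,  1.56631855,  0.15730848,
        0.90248894, -0.21509708]), 'qd': array([ 3.95018781e-04, -3.71244761e-04, -3.63562702e-05,  1.52472396e-04,
        1.71791547e-03, -1.01543646e-03,  7.46613117e-04]), 'joint_torque': array([-5.66449617e-04, -5.27564371e+01, -1.26662493e+00, -1.53431654e+01,
       -5.25436469e-02,  6.62211474e-03,  1.59248125e-04]), 'tool_pos': array([ 0.24414387, -0.57466838,  0.23790121]), 'eef_rot': array([-0.69270518, -0.14176494,  0.69304924, -0.14051686]), 'contact_force': array([ 0.82268363, -0.31415255, -0.66160555]), 'moment': array([0.00029805, 0.00422817, 0.02106455]), 'opening': 1.0026464661226047}
scene {'fx': 456.6449188983139, 'fy': 456.6449188983139, 'cx': 323.37124277119034, 'cy': 193.90700938464425, 'eye': array([ 1.16392085, -0.533859  ,  0.86022182]), 'orientation': array([ 0.84046295,  0.3483919 , -0.16026639, -0.38283131])}
top {'fx': 508.5636042032549, 'fy': 508.5636042032549, 'cx': 321.7236831377004, 'cy': 195.65812551399694, 'eye': array([0.42166367, 0.07457378, 1.63655774]), 'orientation': array([ 0.71254832, -0.70040674,  0.02948999, -0.02890735])}
```

View pics/scene0.png

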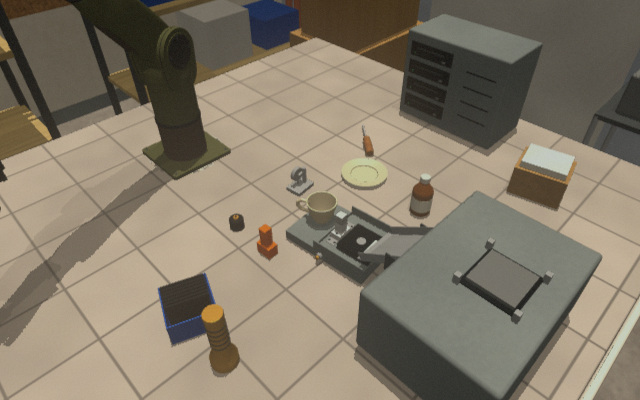

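View pics/top0.png

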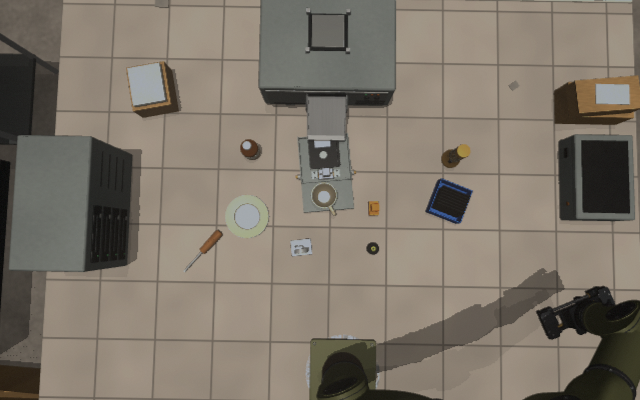

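The scene view shows the tray with the cup and post around (340,220), and the saucer at (364,173). In the top view the cup is at (323,196), its handle points to about (333,211), and the saucer is at (247,216). I'll zoom in next.

```bash
cat > h.py <<'E'
import numpy as np,cv2
from scipy.spatial.transform import Rotation as R
CAL={'scene':dict(f=456.6449188983139,c=(323.37124277119034,193.90700938464425),e=np.array([1.16392085,-0.533859,0.86022182]),R=R.from_quat([0.84046295,0.3483919,-0.16026639,-0.38283131]).as_matrix()),
'top':dict(f=508.5636042032549,c=(321.7236831377004,195.65812551399694),e=np.array([0.42166367,0.07457378,1.63655774]),R=R.from_quat([0.71254832,-0.70040674,0.02948999,-0.02890735]).as_matrix())}
def ray(n,uv,z):
    k=CAL[n];uv=np.atleast_2d(np.asarray(uv,float));d=np.c_[(uv-k['c'])/k['f'],np.ones(len(uv))]@k['R'].T
    return k['e']+d*((z-k['e'][2])/d[:,2])[:,None]
def proj(n,P):
    k=CAL[n];q=(np.atleast_2d(P)-k['e'])@k['R'];return q[:,:2]/q[:,2:]*k['f']+k['c']
def cloud(n,d):
    k=CAL[n];v,u=np.mgrid[:400,:640];q=np.stack([(u-k['c'][0])/k['f']*d,(v-k['c'][1])/k['f']*d,d],-1);return q@k['R'].T+k['e']
E
python3 - <<'E'
import cv2
a=cv2.imread('pics/top0.png')[125:265,215:395];cv2.imwrite('pics/tz.png',cv2.resize(a,None,fx=4.4,fy=4.2,interpolation=cv2.INTER_CUBIC)[:, :800])
a=cv2.imread('pics/scene0.png')[150:290,250:450];cv2.imwrite('pics/sz.png',cv2.resize(a,None,fx=4,fy=4,interpolation=cv2.INTER_CUBIC))
E
```

```text
(no output)
```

View pics/tz.png

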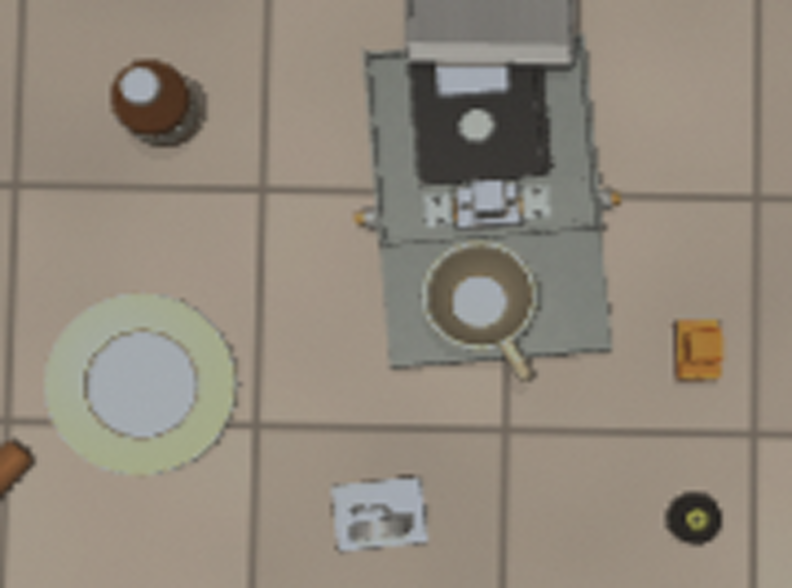

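View pics/sz.png

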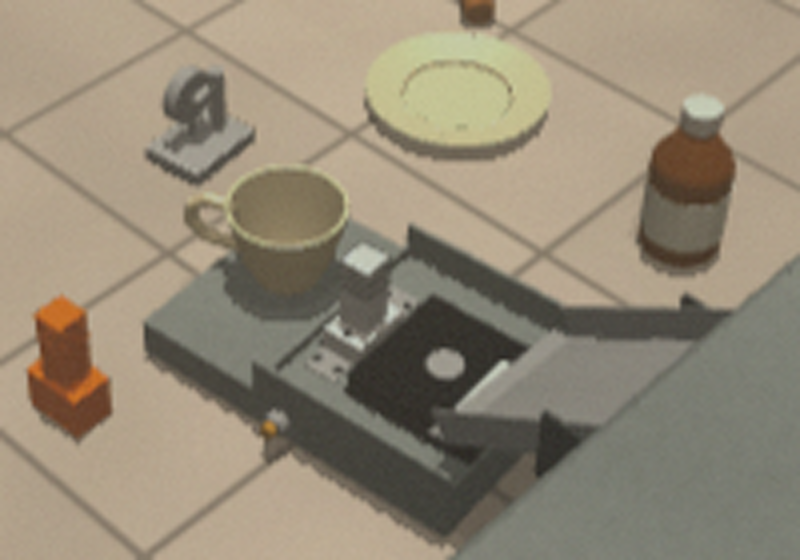

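```bash
python3 - <<'E'
from h import *
def tz(p,z): p=np.atleast_2d(p).astype(float); return ray('top',(p+.5)/[4.4,4.2]-.5+[215,125],z)[:,:2].round(4)
print('front edge',tz([[390,368],[610,350]],.032)); 
print('wall front corners',tz([[382,243],[606,228]],.057),'rear L',tz([[367,53]],.057))
print('posttop quad',tz([[473,180],[514,180],[511,208],[475,208]],.097))
print('cup rim l,r,t,b',tz([[422,296],[537,296],[480,241],[480,350]],.092))
print('handle end/start',tz([[528,378],[505,345]],.085))
print('saucer rim l r t b',tz([[44,384],[237,384],[140,292],[140,475]],.015), 'inner',tz([[84,384],[199,384],[140,328],[140,438]],.007))
d=np.load('pics/top0.npz');P=cloud('top',d['d']);img=d['p']
m=(P[...,2]>.086)&(P[...,2]<.105);m[:175]&=True
mm=np.zeros_like(m);mm[160:222,300:350]=1;m&=mm
n,lab,st,c=cv2.connectedComponentsWithStats(m.astype(np.uint8))
for i in range(1,n):
    if st[i,4]>5: 
        q=P[lab==i];print(st[i],q.mean(0).round(4),q.min(0).round(4),q.max(0).round(4))
# saucer by colour
hsv=cv2.cvtColor(img,cv2.COLOR_RGB2HSV);m=((hsv[...,1]>40)&(hsv[...,0]>22)&(hsv[...,0]<45)&(img[...,1]>120)).astype(np.uint8)
m[:, 280:]=0
cs=max(cv2.findContours(m,0,2)[0],key=cv2.contourArea);print('saucer',cv2.fitEllipse(cs),ray('top',cv2.fitEllipse(cs)[0],.014))
# scene
d=np.load('pics/scene0.npz');P=cloud('scene',d['d'])
def sz(p):p=np.atleast_2d(p).astype(float);return (p+.5)/4-.5+[250,150]
print('scene post top quad',ray('scene',sz([[368,243],[388,258],[364,276],[342,262]]),.097)[:,:2].round(4))
print('scene rim l r t b',ray('scene',sz([[226,207],[349,207],[288,165],[288,249]]),.092)[:,:2].round(4))
print('scene handle out', ray('scene',sz([[186,212]]),.075))
print('saucer s',ray('scene',sz([[364,95],[551,95],[458,33],[458,147]]),.015)[:,:2].round(4))
for u in [(300,165+0)]:pass
E
```

```text
front edge [[ 0.501   0.1318]
 [ 0.5173 -0.0259]]
wall front corners [[ 0.5927  0.1385]
 [ 0.6066 -0.0204]] rear L [[0.7356 0.1521]]
posttop quad [[0.6354 0.0747]
 [0.6359 0.0463]
 [0.6154 0.048 ]
 [0.615  0.073 ]]
cup rim l,r,t,b [[0.5507 0.1086]
 [0.5521 0.0289]
 [0.5915 0.0691]
 [0.5121 0.0677]]
handle end/start [[0.4928 0.0341]
 [0.5165 0.0504]]
saucer rim l r t b [[0.4854 0.3828]
 [0.4878 0.243 ]
 [0.5566 0.3153]
 [0.4178 0.3113]] inner [[0.4862 0.3552]
 [0.4876 0.2715]
 [0.5297 0.3157]
 [0.4458 0.3132]]
[322 168   8   8  55] [0.6234 0.0652 0.0975] [0.6118 0.0533 0.089 ] [0.6342 0.075  0.1043]
[311 182  26  29 126] [0.5503 0.0664 0.0913] [0.5061 0.0309 0.086 ] [0.5918 0.1073 0.1006]
saucer ((244.8128662109375, 214.2735595703125), (38.824676513671875, 44.52644729614258), 139.7150421142578) [[0.49218614 0.31875185 0.014     ]]
scene post top quad [[0.6149 0.0735]
 [0.6326 0.0724]
 [0.6331 0.0507]
 [0.6153 0.0502]]
scene rim l r t b [[0.5252 0.0385]
 [0.58   0.0932]
 [0.5239 0.0947]
 [0.5802 0.0389]]
scene handle out [[0.49633946 0.02972088 0.075     ]]
saucer s [[0.4429 0.254 ]
 [0.5414 0.3522]
 [0.4413 0.3617]
 [0.5322 0.258 ]]
```

```bash
cat >> h.py <<'E'
def st():
    from plant import r
    s=r.get_state();M=R.from_quat(s['eef_rot']).as_matrix();jy=M[:,1]
    return s,M,np.arctan2(jy[1],jy[0])
def go(target,jaw=None):
    """jaw: desired jaw line angle (mod pi). prints shift in current tool axes, and roll"""
    s,M,a=st();d=np.array(target)-s['tool_pos']
    print('t',round(s['clock'],2),'pos',s['tool_pos'].round(4),'F',s['contact_force'].round(1),'open mm',round(s['opening']*88.1,1),'jaw',round(a,3),'toolx',M[:,0].round(3),'q7',s['q'][6].round(2),'qj',s['q'].round(2))
    print('shift tool axes',(M.T@d).round(4))
    if jaw is not None:
        e=(jaw-a+np.pi/2)%np.pi-np.pi/2
        roll=e*np.sign(M[2,0]);print('roll',round(roll,3),'alt',round(roll-np.pi*np.sign(roll),3))
        M2=M@R.from_euler('x',roll).as_matrix();print('after roll axes y',M2[:,1].round(3),'z',M2[:,2].round(3),'shift',(M2.T@d).round(4))
E
python3 - <<'E'
from h import *
# handle: direction (-.85,-.53); jaw along cup y = (-.53,.85)
go([.5035,.0375,.16],np.arctan2(.85,-.53))
E
```

```text
t 0.1 pos [ 0.2441 -0.5747  0.238 ] F [-0.6 -0.2  0.1] open mm 87.9 jaw -1.169 toolx [-0.001  0.001 -1.   ] q7 -0.22 qj [ 1.2   0.69 -0.19  1.57  0.16  0.9  -0.22]
shift tool axes [ 0.0787 -0.4619 -0.4782]
roll -0.156 alt 2.986
after roll axes y [ 0.529 -0.849 -0.002] z [-0.849 -0.529 -0.   ] shift [ 0.0787 -0.3822 -0.544 ]
```

>>> arm_command(
  plan=[
    [0.088,0,-0.02,-0.02,-0.156],
    [0.088,0,-0.034,-0.048,0],
    [0.088,0,-0.034,-0.048,0],
    [0.088,0,-0.034,-0.048,0],
    [0.088,0,-0.034,-0.048,0],
    [0.088,0,-0.034,-0.048,0],
    [0.088,0,-0.034,-0.048,0],
    [0.088,0,-0.034,-0.048,0],
    [0.088,0,-0.034,-0.048,0],
    [0.088,0,-0.034,-0.048,0],
    [0.088,0,-0.03,-0.04,0],
    [0.088,0,0,0,0],
  ],
  force=20,
)

```text
clock: 1.6
tool_pos: [0.479, -0.0091, 0.2386]
eef_rot: [0.68, 0.198, -0.678, 0.197]
contact_force: [-0.6, -0.3, 0.7]
opening: 0.997
```

```bash
python3 - <<'E'
from h import *
go([.5035,.0375,.055],np.arctan2(.85,-.53))
E
```

```text
t 1.6 pos [ 0.479  -0.0091  0.2386] F [-0.6 -0.3  0.7] open mm 87.9 jaw -1.004 toolx [ 0.001  0.003 -1.   ] q7 -1.23 qj [ 0.05  0.5  -0.18  1.99  0.14  0.65 -1.23]
shift tool axes [ 0.1838 -0.0259 -0.0452]
roll 0.009 alt -3.133
after roll axes y [ 0.529 -0.849 -0.001] z [-0.849 -0.529 -0.003] shift [ 0.1838 -0.0263 -0.045 ]
```

>>> arm_command(
  plan=[
    [0.088,0,-0.026,-0.045,0.009],
    [0.088,0.04,0,0,0],
    [0.088,0.04,0,0,0],
    [0.088,0,0,0,0],
    [0.088,0,0,0,0],
  ],
)

```text
clock: 2.22
tool_pos: [0.5025, 0.0311, 0.1596]
eef_rot: [0.681, 0.191, -0.68, 0.191]
contact_force: [-0.3, -0.3, 0.8]
opening: 0.999
```

```bash
python3 - <<'E'
from h import *
from plant import r
go([.5035,.0375,.050],np.arctan2(.85,-.53))
for n in('scene','top'):
    p,d=r.snapshot(n);np.savez('pics/%s1.npz'%n,p=p,d=d)
    a=p[150:290,250:450] if n=='scene' else p[125:265,215:415]
    cv2.imwrite('pics/%s1.png'%n,cv2.resize(a,None,fx=4,fy=4,interpolation=2)[:,:,::-1])
E
```

```text
t 2.23 pos [0.5025 0.0311 0.1596] F [-0.3 -0.3  0.8] open mm 88.0 jaw -1.023 toolx [ 0.001 -0.    -1.   ] q7 -1.36 qj [-0.07  0.66 -0.14  2.01  0.18  0.49 -1.36]
shift tool axes [ 0.1096 -0.0051 -0.0042]
roll -0.01 alt 3.132
after roll axes y [ 0.529 -0.849  0.001] z [-0.849 -0.529 -0.001] shift [ 0.1096 -0.005  -0.0042]
```

View pics/scene1.png

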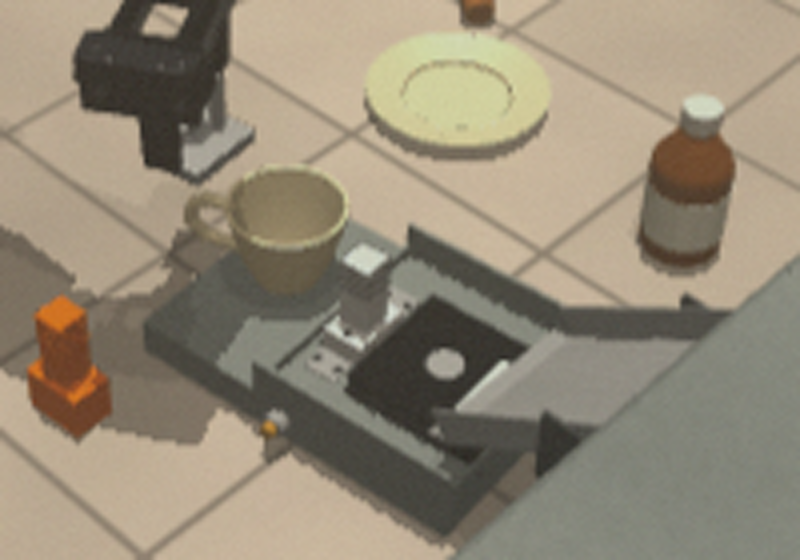

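View pics/top1.png

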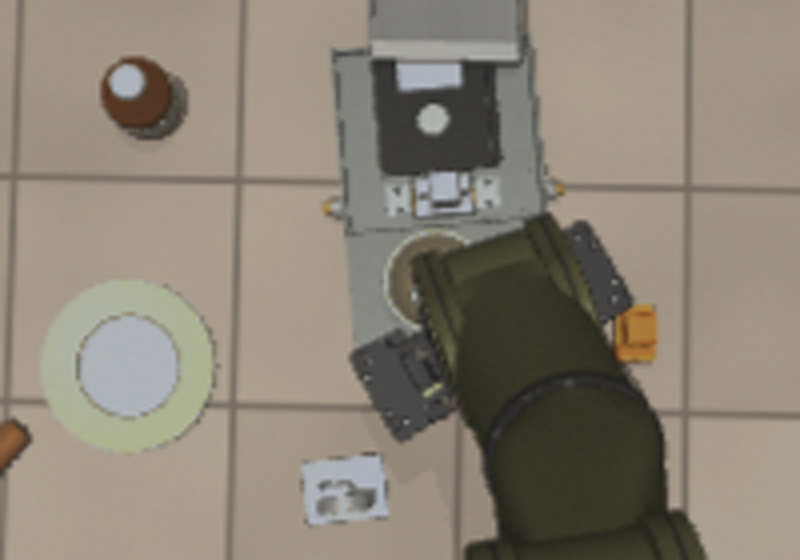

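```bash
python3 - <<'E'
from h import *
def s(P): return ((proj('scene',P)-[250,150]+.5)*4-.5).round(0)
c=np.array([.552,.0675]);
for a in(.5,.55,.6):
    u=-np.array([np.cos(a),np.sin(a)])
    for rr in(.0655,.057): print(a,rr,s([*(c+rr*u),.032+.037]))
t=np.array([.5025,.0311,.1596]);j=np.array([.53,-.85,0])
print('fingers',s([t+.05*j,t-.05*j]),s([t]))
print('rim centre',s([*c,.092]))
E
```

```text
0.5 0.0655 [[192. 213.]]
0.5 0.057 [[204. 215.]]
0.55 0.0655 [[190. 216.]]
0.55 0.057 [[203. 218.]]
0.6 0.0655 [[189. 220.]]
0.6 0.057 [[202. 221.]]
fingers [[166. 165.]
 [210.  64.]] [[189. 113.]]
rim centre [[289. 205.]]
```

>>> arm_command(
  plan=[
    [0.088,0.02,-0.005,-0.004,-0.01],
    [0.088,0.03,0,0,0],
    [0.088,0.03,0,0,0],
    [0.088,0.027,0,0,0],
    [0.088,0,0,0,0],
    [0.088,0,0,0,0],
  ],
)

```text
clock: 3.08
tool_pos: [0.5038, 0.0381, 0.0531]
eef_rot: [0.681, 0.195, -0.679, 0.195]
contact_force: [0.3, 0.5, -0.3]
opening: 1.0
```

```bash
python3 - <<'E'
from h import *
go([.5035,.0375,.050],np.arctan2(.85,-.53))
from plant import r
n='scene'
p,d=r.snapshot(n)
cv2.imwrite('pics/%s2.png'%n,cv2.resize(p[150:290,250:450],None,fx=4,fy=4,interpolation=2)[:,:,::-1])
E
```

```text
t 3.08 pos [0.5038 0.0381 0.0531] F [ 0.3  0.5 -0.3] open mm 88.1 jaw -1.012 toolx [ 0.002  0.    -1.   ] q7 -1.4 qj [-0.13  0.86 -0.07  2.06  0.22  0.23 -1.4 ]
shift tool axes [0.0031 0.0003 0.0006]
roll 0.001 alt -3.141
after roll axes y [ 0.529 -0.849  0.001] z [-0.849 -0.529 -0.002] shift [0.0031 0.0003 0.0006]
```

View pics/scene2.png

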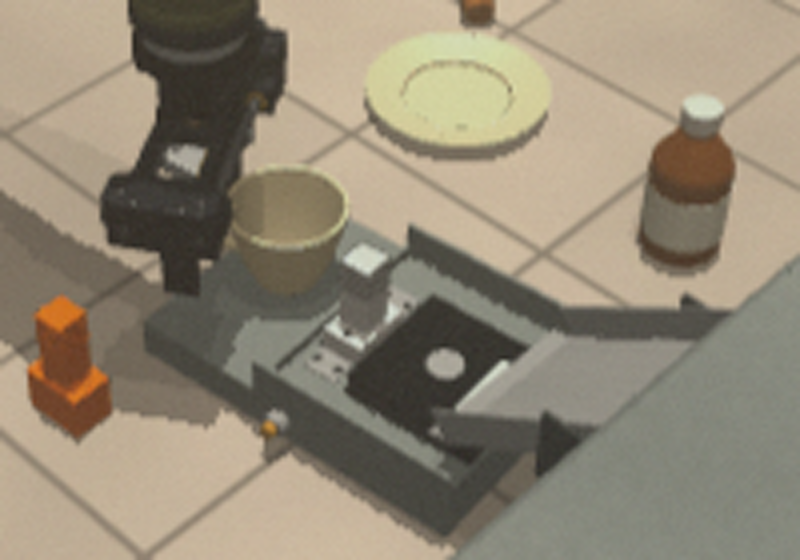

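>>> arm_command(
  plan=[
    [0.03,0,0,0,0],
    [0.0,0,0,0,0],
    [0.0,0,0,0,0],
    [0.0,0,0,0,0],
    [0.0,0,0,0,0],
    [0.0,0,0,0,0],
  ],
  force=45,
)

```text
clock: 3.88
tool_pos: [0.5028, 0.0381, 0.0516]
eef_rot: [-0.68, -0.195, 0.68, -0.195]
contact_force: [-0.2, -0.9, 0.4]
opening: 0.341
```

```bash
python3 - <<'E'
from h import *
go([.5035,.0375,.050],np.arctan2(.85,-.53))
from plant import r
n='scene'
p,d=r.snapshot(n)
cv2.imwrite('pics/%s3.png'%n,cv2.resize(p[150:290,250:450],None,fx=4,fy=4,interpolation=2)[:,:,::-1])
E
```

```text
t 3.88 pos [0.5028 0.0381 0.0516] F [-0.2 -0.9  0.4] open mm 30.1 jaw -1.012 toolx [-0. -0. -1.] q7 -1.4 qj [-0.13  0.86 -0.07  2.06  0.23  0.23 -1.4 ]
shift tool axes [ 0.0016  0.0009 -0.0002]
roll 0.001 alt -3.14
after roll axes y [ 0.529 -0.849  0.   ] z [-0.849 -0.529  0.   ] shift [ 0.0016  0.0009 -0.0002]
```

View pics/scene3.png

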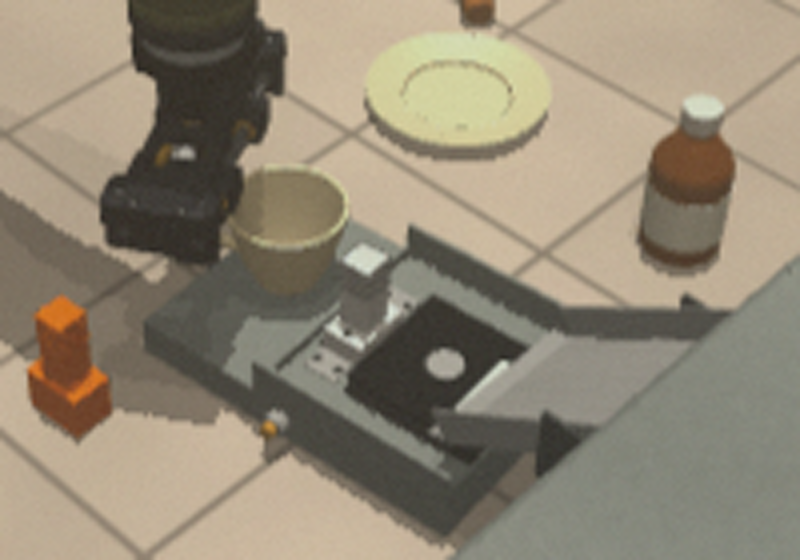

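Still closing at 30 mm, so I'll let it shut.

>>> arm_command(
  plan=[
    [0.0,0,0,0,0],
    [0.0,0,0,0,0],
    [0.0,0,0,0,0],
    [0.0,0,0,0,0],
    [0.0,0,0,0,0],
  ],
)

```text
clock: 4.55
tool_pos: [0.5027, 0.0382, 0.0517]
eef_rot: [-0.68, -0.195, 0.68, -0.195]
contact_force: [-0.6, 0.5, 1.6]
opening: 0.088
```

```bash
python3 - <<'E'
from h import *
go([.5035,.0375,.050],np.arctan2(.85,-.53))
E
```

```text
t 4.55 pos [0.5027 0.0382 0.0517] F [-0.6  0.5  1.6] open mm 7.7 jaw -1.012 toolx [-0. -0. -1.] q7 -1.4 qj [-0.13  0.86 -0.07  2.06  0.23  0.23 -1.4 ]
shift tool axes [ 0.0017  0.001  -0.0003]
roll 0.001 alt -3.14
after roll axes y [ 0.529 -0.849 -0.   ] z [-0.849 -0.529  0.   ] shift [ 0.0017  0.001  -0.0003]
```

>>> arm_command(
  plan=[
    [0.0,0,0,0,0],
    [0.0,-0.005,0,0,0],
    [0.0,-0.015,0,0,0],
    [0.0,-0.02,0,0,0],
    [0.0,-0.02,0,0,0],
    [0.0,-0.02,0,0,0],
    [0.0,0,0,0,0],
  ],
)

```text
clock: 5.42
tool_pos: [0.504, 0.0381, 0.1336]
eef_rot: [0.681, 0.195, -0.678, 0.195]
contact_force: [0.1, 0.0, -1.8]
opening: 0.087
```

```bash
python3 - <<'E'
from h import *
go([.5035,.0375,.050],np.arctan2(.85,-.53))
from plant import r
n='scene'
p,d=r.snapshot(n)
cv2.imwrite('pics/%s4.png'%n,cv2.resize(p[110:250,250:450],None,fx=4,fy=4,interpolation=2)[:,:,::-1])
E
```

```text
t 5.42 pos [0.504  0.0381 0.1336] F [ 0.1  0.  -1.8] open mm 7.7 jaw -1.012 toolx [ 0.004  0.    -1.   ] q7 -1.38 qj [-0.09  0.7  -0.12  2.02  0.2   0.42 -1.38]
shift tool axes [0.0836 0.0001 0.001 ]
roll 0.001 alt -3.141
after roll axes y [ 0.529 -0.849  0.002] z [-0.849 -0.529 -0.004] shift [0.0836 0.0001 0.001 ]
```

View pics/scene4.png

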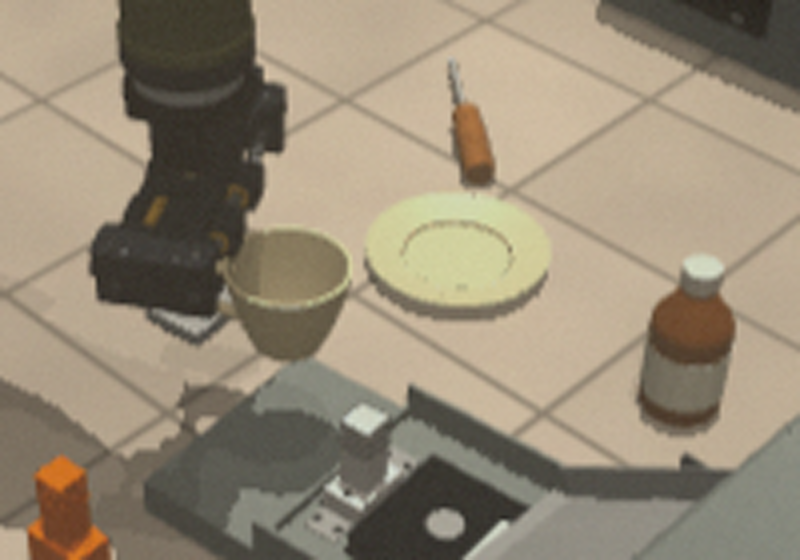

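>>> arm_command(
  plan=[
    [0.0,0,-0.01,-0.003,0],
    [0.0,0,-0.022,-0.007,0],
    [0.0,0,-0.03,-0.009,0],
    [0.0,0,-0.03,-0.009,0],
    [0.0,0,-0.03,-0.009,0],
    [0.0,0,-0.03,-0.009,0],
    [0.0,0,-0.03,-0.009,0],
    [0.0,0,-0.03,-0.009,0],
    [0.0,0,-0.02,-0.006,0],
    [0.0,0,-0.011,-0.003,0],
    [0.0,0,0,0,0],
    [0.0,0,0,0,0],
  ],
)

```text
clock: 6.98
tool_pos: [0.4361, 0.2815, 0.1315]
eef_rot: [-0.68, -0.194, 0.68, -0.195]
contact_force: [0.0, -0.8, -1.9]
opening: 0.084
```

```bash
python3 - <<'E'
from h import *
go([.4378,.2836,.030],-1.012)
from plant import r
for n in('scene','top'):
    p,d=r.snapshot(n)
    a=p[90:230,270:470] if n=='scene' else p[150:280,180:340]
    cv2.imwrite('pics/%s5.png'%n,cv2.resize(a,None,fx=4,fy=4,interpolation=2)[:,:,::-1])
E
```

```text
t 6.97 pos [0.4361 0.2815 0.1315] F [ 0.  -0.8 -1.9] open mm 7.4 jaw -1.013 toolx [-0.    -0.001 -1.   ] q7 -1.75 qj [-0.63  0.72 -0.05  1.98  0.08  0.44 -1.75]
shift tool axes [ 0.1015 -0.0009 -0.0027]
roll -0.001 alt 3.14
after roll axes y [ 0.53  -0.848  0.001] z [-0.848 -0.53   0.001] shift [ 0.1015 -0.0009 -0.0027]
```

View pics/scene5.png

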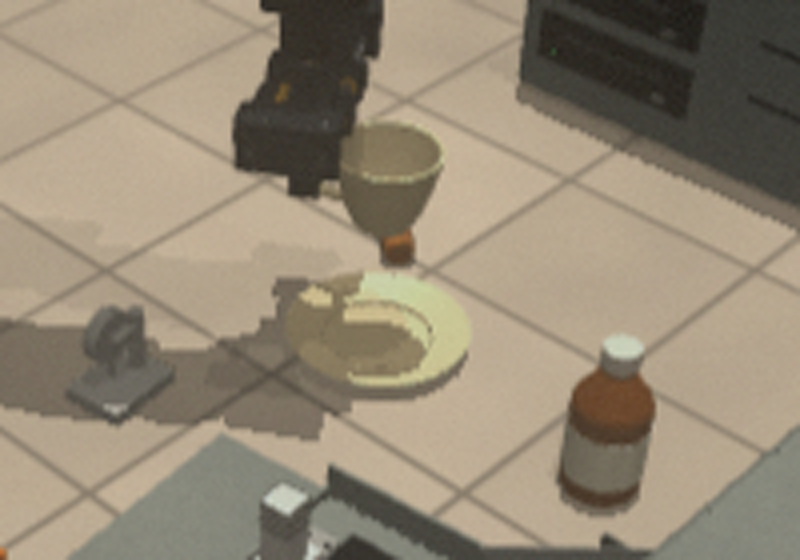

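View pics/top5.png

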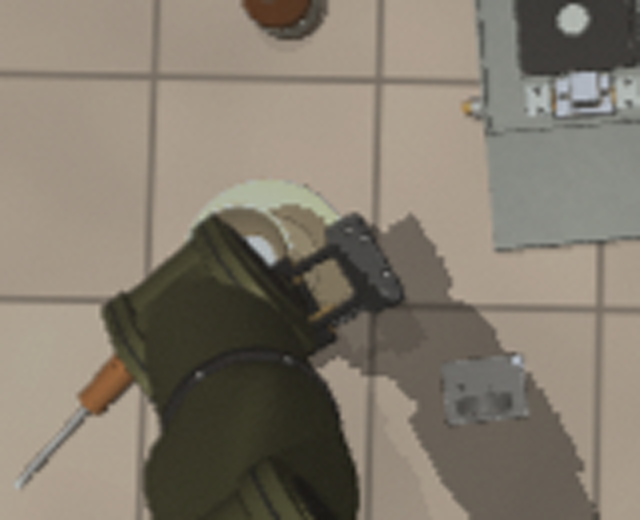

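```bash
python3 - <<'E'
from h import *
def s(P): return ((proj('scene',P)-[270,90]+.5)*4-.5).round(0)
c=np.array([.4361+.0492,.2815+.0294])
th=np.arange(0,6.28,.5)
for z,rr in((.172,.04),(.112,.021)):
    q=s(np.c_[c[0]+rr*np.cos(np.linspace(0,6.28,60)),c[1]+rr*np.sin(np.linspace(0,6.28,60)),np.full(60,z)])
    print(z,'l',q[q[:,0].argmin()],'r',q[q[:,0].argmax()],'t',q[q[:,1].argmin()],'b',q[q[:,1].argmax()])
E
```

```text
0.172 l [332. 145.] r [448. 152.] t [393. 117.] b [390. 180.]
0.112 l [356. 214.] r [414. 224.] t [390. 203.] b [379. 236.]
```

>>> arm_command(
  plan=[
    [0.0,0.015,-0.001,-0.003,0],
    [0.0,0.025,0,0,0],
    [0.0,0.025,0,0,0],
    [0.0,0.02,0,0,0],
    [0.0,0.01,0,0,0],
    [0.0,0,0,0,0],
    [0.0,0,0,0,0],
  ],
)

```text
clock: 7.95
tool_pos: [0.4383, 0.2855, 0.0371]
eef_rot: [0.68, 0.195, -0.679, 0.195]
contact_force: [-0.0, -0.2, -1.8]
opening: 0.09
```

```bash
python3 - <<'E'
from h import *
go([.4378,.2836,.0246],-1.012)
from plant import r
for n in('scene','top'):
    p,d=r.snapshot(n)
    a=p[90:230,270:470] if n=='scene' else p[150:280,180:340]
    cv2.imwrite('pics/%s6.png'%n,cv2.resize(a,None,fx=4,fy=4,interpolation=2)[:,:,::-1])
E
```

```text
t 7.95 pos [0.4383 0.2855 0.0371] F [-0.  -0.2 -1.8] open mm 7.9 jaw -1.012 toolx [ 0.001  0.001 -1.   ] q7 -1.77 qj [-0.65  0.9  -0.03  2.01  0.09  0.24 -1.77]
shift tool axes [0.0125 0.0014 0.0015]
roll -0.0 alt 3.141
after roll axes y [ 0.53  -0.848 -0.   ] z [-0.848 -0.53  -0.001] shift [0.0125 0.0014 0.0015]
```

View pics/scene6.png

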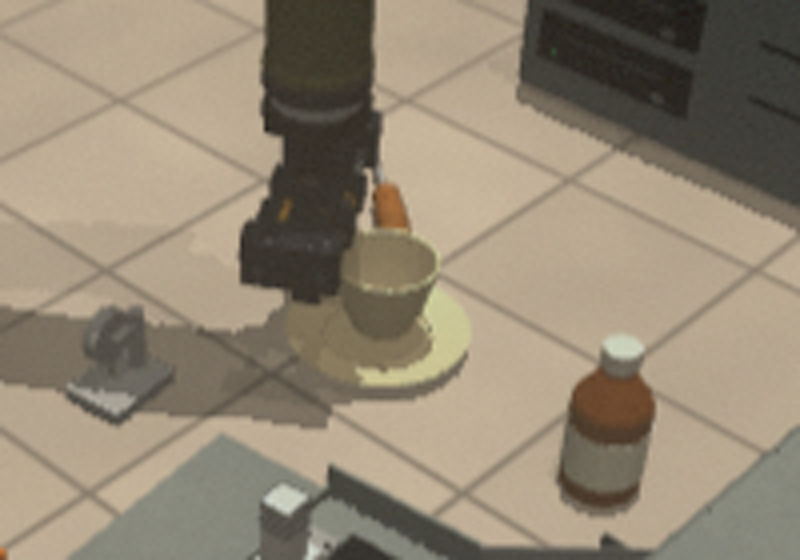

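>>> arm_command(
  plan=[
    [0.0,0.005,0.001,0.001,0],
    [0.0,0.003,0,0,0],
    [0.0,0.002,0,0,0],
    [0.0,0,0,0,0],
  ],
)

```text
clock: 8.55
tool_pos: [0.4375, 0.2839, 0.0265]
eef_rot: [-0.68, -0.195, 0.68, -0.195]
contact_force: [-0.3, -0.3, -1.3]
opening: 0.087
```

```bash
python3 - <<'E'
from h import *
go([.4378,.2836,.0246],-1.012)
E
```

```text
t 8.55 pos [0.4375 0.2839 0.0265] F [-0.3 -0.3 -1.3] open mm 7.7 jaw -1.012 toolx [-0. -0. -1.] q7 -1.77 qj [-0.65  0.92 -0.02  2.01  0.09  0.21 -1.77]
shift tool axes [ 0.0019  0.0004 -0.0001]
roll 0.0 alt -3.141
after roll axes y [ 0.53  -0.848  0.   ] z [-0.848 -0.53   0.   ] shift [ 0.0019  0.0004 -0.0001]
```

>>> arm_command(
  plan=[
    [0.0,0.001,0,0,0],
    [0.0,0.001,0,0,0],
    [0.0,0,0,0,0],
  ],
)

```text
clock: 8.93
tool_pos: [0.4376, 0.2839, 0.0248]
eef_rot: [-0.68, -0.195, 0.68, -0.195]
contact_force: [-0.1, -0.3, -0.8]
opening: 0.09
```

>>> arm_command(
  plan=[
    [0.0,0.001,0,0,0],
    [0.0,0,0,0,0],
  ],
)

```text
clock: 9.18
tool_pos: [0.4373, 0.2837, 0.024]
eef_rot: [-0.68, -0.195, 0.68, -0.195]
contact_force: [-2.2, -1.3, 5.0]
opening: 0.087
```

>>> arm_command(
  plan=[
    [0.012,0,0,0,0],
    [0.02,0,0,0,0],
    [0.03,0,0,0,0],
    [0.03,0,0,0,0],
    [0.03,0,0,0,0],
    [0.03,0,0,0,0],
  ],
)

```text
clock: 9.93
tool_pos: [0.4376, 0.2839, 0.0237]
eef_rot: [0.68, 0.195, -0.68, 0.195]
contact_force: [0.6, 0.7, -0.1]
opening: 0.338
```

```bash
python3 - <<'E'
from h import *
go([.4378,.2836,.15],-1.012)
from plant import r
for n in('scene','top'):
    p,d=r.snapshot(n)
    a=p[90:230,270:470] if n=='scene' else p[150:280,180:340]
    cv2.imwrite('pics/%s7.png'%n,cv2.resize(a,None,fx=4,fy=4,interpolation=2)[:,:,::-1])
E
```

```text
t 9.93 pos [0.4376 0.2839 0.0237] F [ 0.6  0.7 -0.1] open mm 29.8 jaw -1.012 toolx [ 0. -0. -1.] q7 -1.77 qj [-0.65  0.92 -0.02  2.01  0.09  0.21 -1.77]
shift tool axes [-0.1263  0.0004  0.    ]
roll 0.0 alt -3.142
after roll axes y [ 0.53  -0.848  0.   ] z [-0.848 -0.53   0.   ] shift [-0.1263  0.0004  0.    ]
```

View pics/scene7.png

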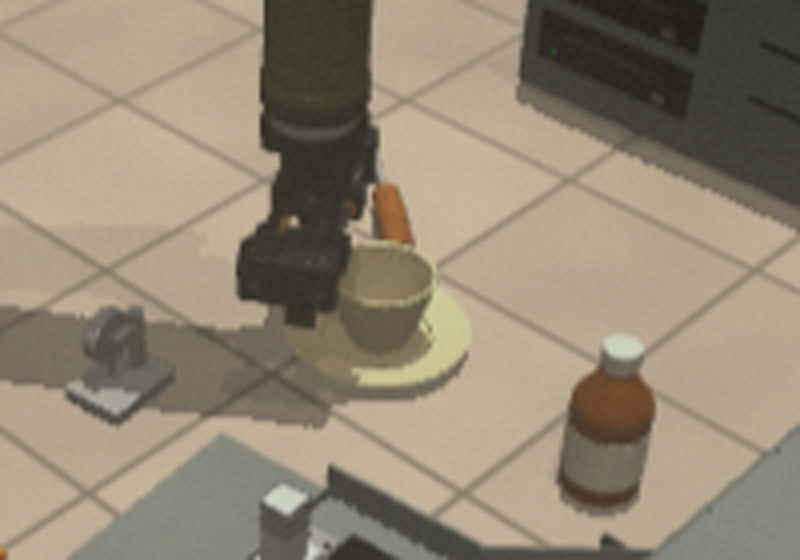

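>>> arm_command(
  plan=[
    [0.04,-0.02,0,0,0],
    [0.06,-0.04,0,0,0],
    [0.07,-0.05,0,0,0],
    [0.07,-0.05,0,0,0],
    [0.07,0,0,0,-0.18],
    [0.07,0,0,0,-0.18],
    [0.07,0,0,0,-0.18],
    [0.07,0,0,0,-0.18],
    [0.07,0,0,0,-0.18],
    [0.07,0,0,0,-0.18],
    [0.07,0,0,0,-0.027],
  ],
)

```text
clock: 11.4
tool_pos: [0.4375, 0.2836, 0.1836]
eef_rot: [0.476, 0.523, -0.476, 0.523]
contact_force: [-0.7, 0.3, -0.2]
opening: 0.797
```

```bash
python3 - <<'E'
from h import *
go([.624,.062,.16],.095)
from plant import r
p,d=r.snapshot('scene');a=p[90:230,270:470]
cv2.imwrite('pics/scene8.png',cv2.resize(a,None,fx=4,fy=4,interpolation=2)[:,:,::-1])
E
```

```text
t 11.4 pos [0.4375 0.2836 0.1836] F [-0.7  0.3 -0.2] open mm 70.2 jaw 0.094 toolx [-0. -0. -1.] q7 -0.97 qj [-0.43  0.66 -0.39  1.93  0.4   0.63 -0.97]
shift tool axes [0.0235 0.1648 0.2382]
roll -0.001 alt 3.141
after roll axes y [ 0.995  0.095 -0.001] z [ 0.095 -0.995 -0.   ] shift [0.0235 0.1646 0.2383]
```

View pics/scene8.png

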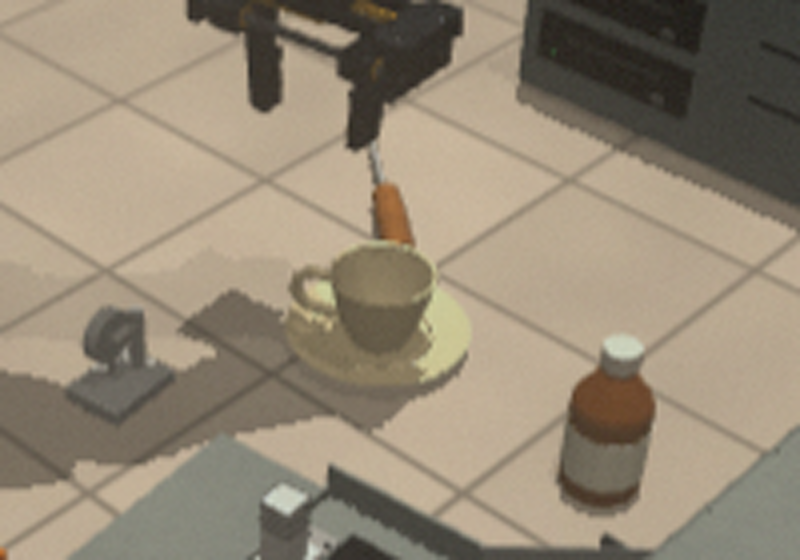

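>>> arm_command(
  plan=[
    [0.07,0,0.02,0.03,0],
    [0.07,0,0.029,0.042,0],
    [0.07,0,0.029,0.042,0],
    [0.07,0,0.029,0.042,0],
    [0.07,0,0.029,0.042,0],
    [0.07,0,0.029,0.04,0],
    [0.07,0.02,0,0,0],
    [0.07,0,0,0,0],
    [0.07,0,0,0,0],
  ],
)

```text
clock: 12.58
tool_pos: [0.6242, 0.0639, 0.1642]
eef_rot: [0.476, 0.523, -0.475, 0.523]
contact_force: [1.1, 0.7, -0.1]
opening: 0.789
```

```bash
python3 - <<'E'
from h import *
go([.624,.062,.059],.095)
from plant import r
p,d=r.snapshot('scene');a=p[150:290,250:450]
cv2.imwrite('pics/scene9.png',cv2.resize(a,None,fx=4,fy=4,interpolation=2)[:,:,::-1])
p,d=r.snapshot('top');np.savez('pics/top9.npz',p=p,d=d)
a=p[125:265,200:400]
cv2.imwrite('pics/top9.png',cv2.resize(a,None,fx=4,fy=4,interpolation=2)[:,:,::-1])
E
```

```text
t 12.57 pos [0.6242 0.0639 0.1642] F [ 1.1  0.7 -0.1] open mm 69.6 jaw 0.096 toolx [ 0.     0.001 -1.   ] q7 -0.46 qj [ 0.06  0.81 -0.43  1.62  0.43  0.81 -0.46]
shift tool axes [ 0.1052 -0.0003  0.0019]
roll 0.001 alt -3.141
after roll axes y [0.995 0.095 0.   ] z [ 0.095 -0.995 -0.001] shift [ 0.1052 -0.0003  0.0019]
```

View pics/scene9.png

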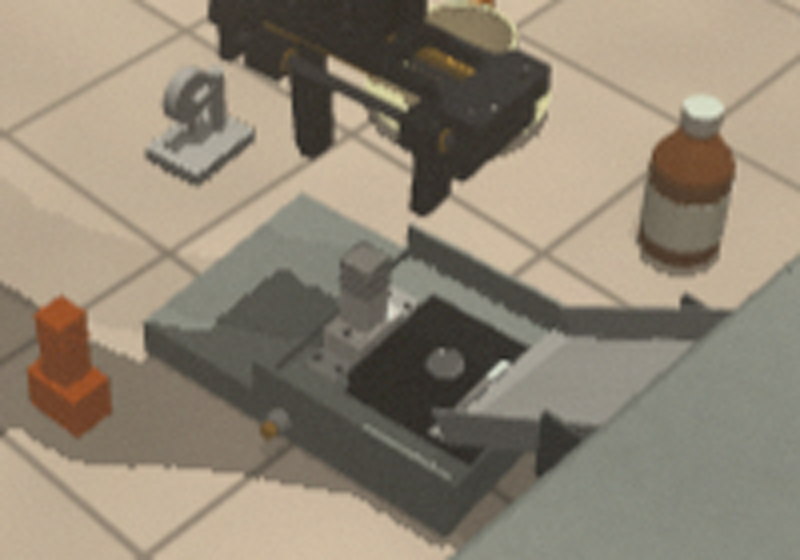

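View pics/top9.png

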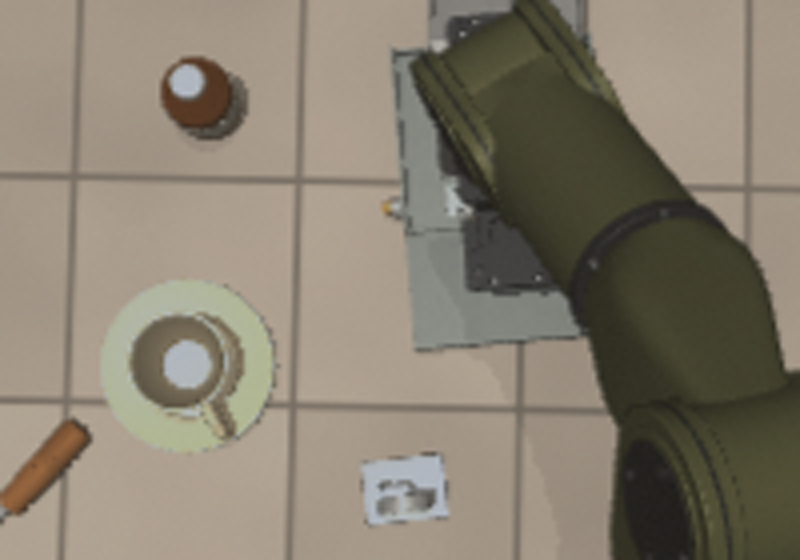

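>>> arm_command(
  plan=[
    [0.07,0.03,0,0.002,0],
    [0.07,0.03,0,0,0],
    [0.07,0.03,0,0,0],
    [0.07,0.015,0,0,0],
    [0.07,0,0,0,0],
    [0.07,0,0,0,0],
  ],
)

```text
clock: 13.42
tool_pos: [0.6255, 0.0611, 0.0599]
eef_rot: [0.476, 0.523, -0.475, 0.524]
contact_force: [-0.3, -0.2, 0.4]
opening: 0.792
```

```bash
python3 - <<'E'
from h import *
go([.624,.062,.059],.095)
from plant import r
p,d=r.snapshot('scene');a=p[150:290,250:450]
cv2.imwrite('pics/scene10.png',cv2.resize(a,None,fx=4,fy=4,interpolation=2)[:,:,::-1])
E
```

```text
t 13.43 pos [0.6255 0.0611 0.0599] F [-0.3 -0.2  0.4] open mm 69.8 jaw 0.095 toolx [ 0.002  0.    -1.   ] q7 -0.53 qj [ 0.02  0.95 -0.36  1.67  0.52  0.62 -0.53]
shift tool axes [ 0.0009 -0.0014 -0.0011]
roll 0.0 alt -3.142
after roll axes y [0.995 0.095 0.002] z [ 0.095 -0.995 -0.   ] shift [ 0.0009 -0.0014 -0.0011]
```

View pics/scene10.png

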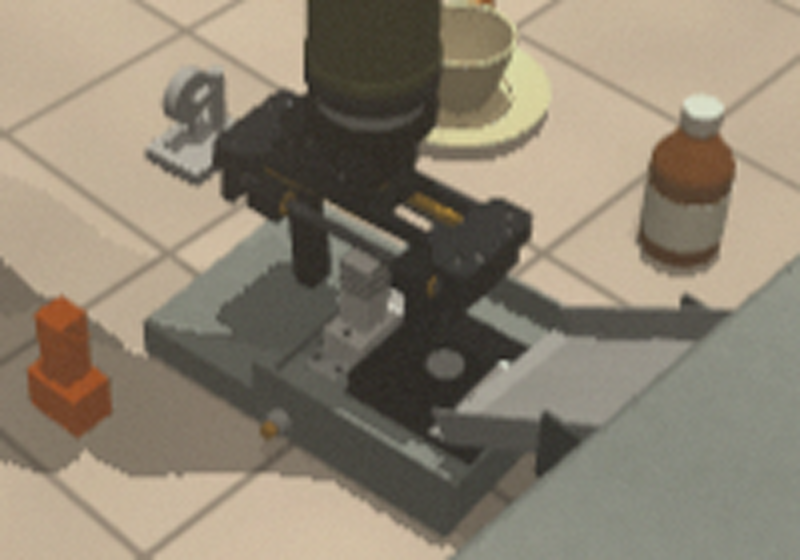

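>>> arm_command(
  plan=[
    [0.0,0,-0.001,-0.001,0],
    [0.0,0,0,0,0],
    [0.0,0,0,0,0],
    [0.0,0,0,0,0],
    [0.0,0,0,0,0],
    [0.0,0,0,0,0],
    [0.0,0,0,0,0],
    [0.0,0,0,0,0],
    [0.0,0,0,0,0],
  ],
  force=35,
)

```text
clock: 14.6
tool_pos: [0.6224, 0.0614, 0.0586]
eef_rot: [0.475, 0.524, -0.476, 0.523]
contact_force: [-4.8, -0.4, 5.1]
opening: 0.244
```

```bash
python3 - <<'E'
from h import *
go([.624,.062,.059],.095)
print(st()[0]['moment'])
from plant import r
p,d=r.snapshot('scene');np.savez('pics/s11.npz',p=p,d=d);a=p[150:290,250:450]
cv2.imwrite('pics/scene11.png',cv2.resize(a,None,fx=4,fy=4,interpolation=2)[:,:,::-1])
E
```

```text
t 14.6 pos [0.6224 0.0614 0.0586] F [-4.8 -0.4  5.1] open mm 21.5 jaw 0.095 toolx [-0.002 -0.001 -1.   ] q7 -0.53 qj [ 0.02  0.95 -0.36  1.68  0.52  0.61 -0.53]
shift tool axes [-0.0004  0.0017 -0.0005]
roll 0.0 alt -3.141
after roll axes y [ 0.995  0.095 -0.002] z [ 0.095 -0.995  0.001] shift [-0.0004  0.0017 -0.0005]
[-0.14569156  1.13001231  0.1186361 ]
```

View pics/scene11.png

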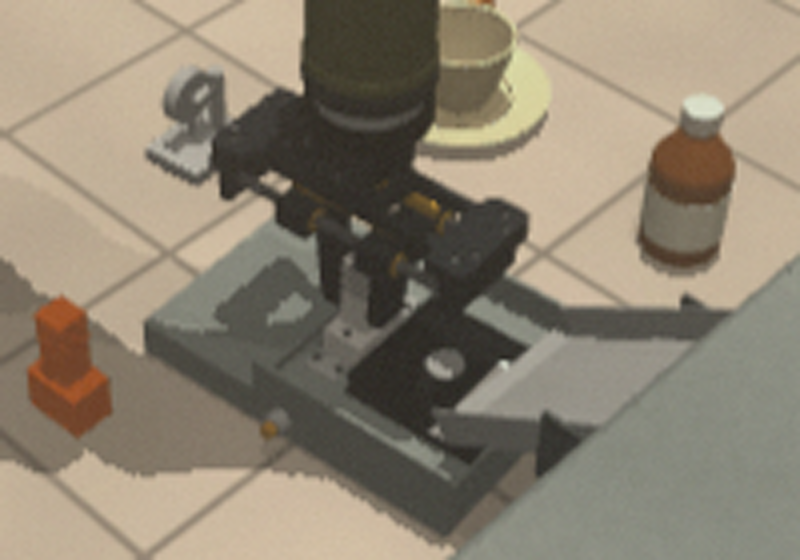

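>>> arm_command(
  plan=[
    [0.0,0,-0.001,0,0],
    [0.0,-0.0005,0,-0.002,0],
    [0.0,-0.0005,0,-0.002,0],
    [0.0,-0.0005,0,-0.002,0],
    [0.0,0,0,0,0],
  ],
  force=28,
)

```text
clock: 15.28
tool_pos: [0.6221, 0.0629, 0.0588]
eef_rot: [0.475, 0.521, -0.478, 0.524]
contact_force: [0.7, -6.8, -6.7]
opening: 0.248
```

```bash
cat > look.py <<'E'
from h import *
import sys
from plant import r
go([.6224,.0614,.0586],.095);print('mom',st()[0]['moment'].round(2))
p,d=r.snapshot('scene');a=p[170:270,280:380]
cv2.imwrite('pics/%s.png'%sys.argv[1],cv2.resize(a,None,fx=6,fy=6,interpolation=2)[:,:,::-1])
g=cv2.cvtColor(p,cv2.COLOR_RGB2GRAY).astype(np.float32);g0=cv2.cvtColor(np.load('pics/s11.npz')['p'],cv2.COLOR_RGB2GRAY).astype(np.float32)
# tray shift: side wall / knob region
for (x0,y0,x1,y1) in((310,240,372,276),(284,225,312,250)):
    print('tray px shift',np.round(cv2.phaseCorrelate(g0[y0:y1,x0:x1],g[y0:y1,x0:x1]),2)[0] if 0 else cv2.phaseCorrelate(g0[y0:y1,x0:x1],g[y0:y1,x0:x1]))
E
python3 look.py r1
```

```text
t 15.28 pos [0.6221 0.0629 0.0588] F [ 0.7 -6.8 -6.7] open mm 21.8 jaw 0.092 toolx [-0.001 -0.006 -1.   ] q7 -0.54 qj [ 0.01  0.95 -0.35  1.68  0.52  0.61 -0.54]
shift tool axes [0.0002 0.0002 0.0016]
roll -0.003 alt 3.139
after roll axes y [ 0.995  0.095 -0.002] z [ 0.095 -0.995  0.006] shift [0.0002 0.0002 0.0016]
mom [-1.52 -0.13  0.1 ]
tray px shift ((-0.01047335982763542, -0.017638243503565576), 1.0036359590788682)
tray px shift ((0.17243194651680405, 0.313828735771315), 1.0764744472503662)
```

View pics/r1.png

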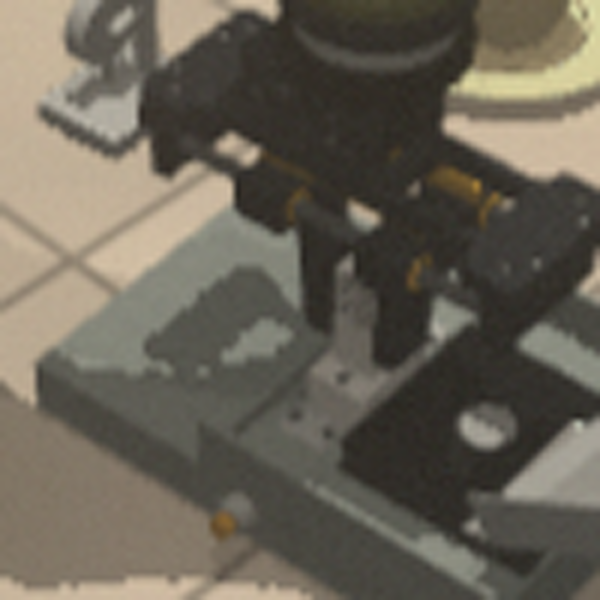

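>>> arm_command(
  plan=[
    [0.0,-0.0007,0,-0.002,0],
    [0.0,-0.0007,0,-0.002,0],
    [0.0,0,0,0,0],
  ],
)

```text
clock: 15.7
tool_pos: [0.6205, 0.0696, 0.059]
eef_rot: [0.475, 0.523, -0.477, 0.523]
contact_force: [0.3, -1.9, -20.3]
opening: 0.249
```

```bash
python3 look.py r2
```

```text
t 15.7 pos [0.6205 0.0696 0.059 ] F [  0.3  -1.9 -20.3] open mm 22.0 jaw 0.094 toolx [-0.003 -0.002 -1.   ] q7 -0.54 qj [ 0.01  0.95 -0.35  1.68  0.51  0.61 -0.54]
shift tool axes [0.0004 0.0011 0.0083]
roll -0.001 alt 3.14
after roll axes y [ 0.995  0.095 -0.004] z [ 0.095 -0.995  0.002] shift [0.0004 0.0011 0.0083]
mom [-0.47 -0.23  0.  ]
tray px shift ((0.660328795661318, -0.8230732555481346), 0.7846395265724924)
tray px shift ((0.9806651047844017, -0.5216043358294478), 1.0620671599706013)
```

View pics/r2.png

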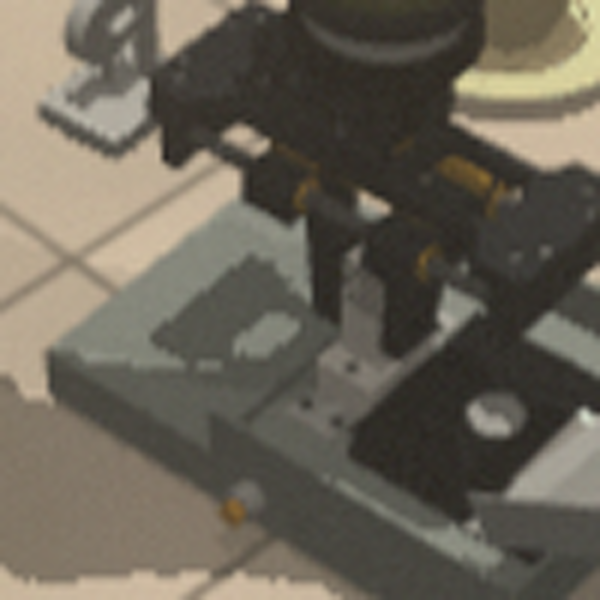

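>>> arm_command(
  plan=[
    [0.0,0.003,0,0.0015,0],
    [0.0,0,0,0,0],
    [0.028,0,0,0,0],
    [0.028,0,0,0,0],
    [0.028,-0.009,0,0,0],
    [0.028,0,0,0,0],
  ],
)

```text
clock: 16.5
tool_pos: [0.6232, 0.0706, 0.0693]
eef_rot: [0.477, 0.523, -0.475, 0.524]
contact_force: [-1.0, 0.3, 0.4]
opening: 0.318
```

```bash
python3 look.py r3;  python3 - <<'E'
from h import *
from plant import r
p,d=r.snapshot('top');a=p[125:225,270:390];cv2.imwrite('pics/t3.png',cv2.resize(a,None,fx=6,fy=6,interpolation=2)[:,:,::-1])
E
```

```text
t 16.5 pos [0.6232 0.0706 0.0693] F [-1.   0.3  0.4] open mm 28.0 jaw 0.095 toolx [ 0.004  0.001 -1.   ] q7 -0.54 qj [ 0.01  0.93 -0.36  1.67  0.51  0.62 -0.54]
shift tool axes [ 0.0106 -0.0018  0.0091]
roll 0.0 alt -3.142
after roll axes y [0.995 0.095 0.004] z [ 0.095 -0.995 -0.001] shift [ 0.0106 -0.0018  0.0091]
mom [-0.07  0.05  0.02]
tray px shift ((0.39377862459518553, -0.9087311688338104), 0.6618578823076354)
tray px shift ((0.8397094433323176, -0.578875182809309), 0.5628087399800619)
```

View pics/r3.png

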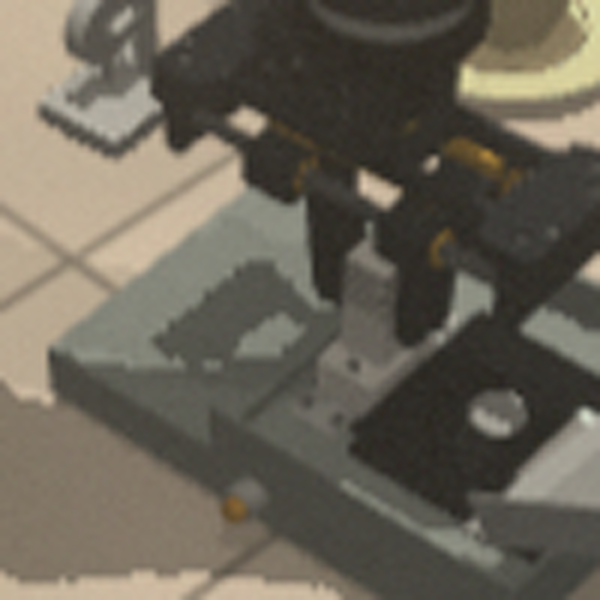

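View pics/t3.png

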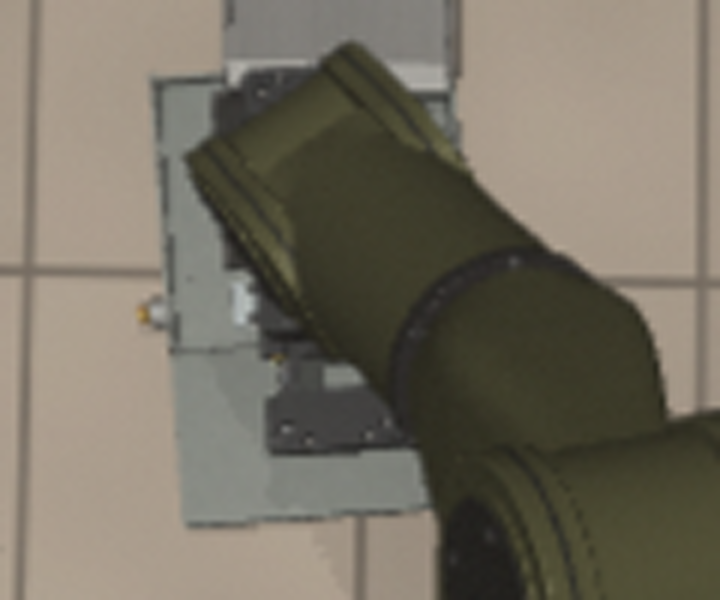

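>>> arm_command(
  plan=[
    [0.0,0,-0.002,0,0],
    [0.0,0,0,0,0],
    [0.0,0,0,0,0],
    [0.0,0.001,0,0.002,0],
    [0.0,0,0,0.002,0],
    [0.0,0,0,0.002,0],
    [0.0,0,0,0,0],
  ],
  force=18,
)

```text
clock: 17.48
tool_pos: [0.6205, 0.0683, 0.0678]
eef_rot: [0.477, 0.525, -0.473, 0.523]
contact_force: [-1.0, 5.4, 8.5]
opening: 0.249
```

```bash
python3 look.py r4
```

```text
t 17.48 pos [0.6205 0.0683 0.0678] F [-1.   5.4  8.5] open mm 21.9 jaw 0.097 toolx [ 0.001  0.006 -1.   ] q7 -0.53 qj [ 0.02  0.93 -0.37  1.68  0.51  0.62 -0.53]
shift tool axes [0.0091 0.0012 0.0071]
roll 0.002 alt -3.139
after roll axes y [0.995 0.095 0.002] z [ 0.095 -0.995 -0.006] shift [0.0091 0.0013 0.0071]
mom [ 1.12  0.39 -0.07]
tray px shift ((0.4226112426581885, -0.9365236934301677), 0.6482328549027443)
tray px shift ((0.8451983807514125, -0.7125937446009836), 0.5866092694600423)
```

View pics/r4.png

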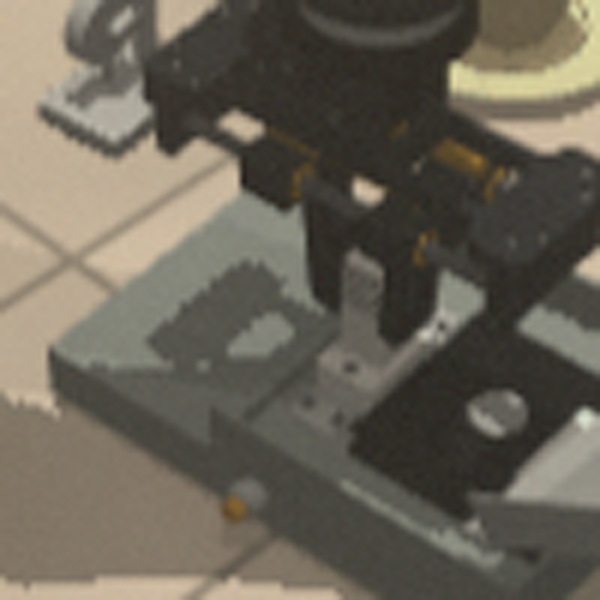

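>>> arm_command(
  plan=[
    [0.0,0,0,0.002,0],
    [0.0,0,0,0.002,0],
    [0.0,0,0,0,0],
  ],
)

```text
clock: 17.9
tool_pos: [0.6206, 0.0672, 0.0678]
eef_rot: [0.478, 0.526, -0.472, 0.522]
contact_force: [-2.9, 9.9, 6.2]
opening: 0.245
```

>>> arm_command(
  plan=[
    [0.0,0,0,0.002,0],
    [0.0,0,0,0.002,0],
    [0.0,0,0,0,0],
  ],
)

```text
clock: 18.27
tool_pos: [0.6208, 0.0657, 0.0681]
eef_rot: [0.478, 0.527, -0.47, 0.522]
contact_force: [-3.9, 13.1, 8.6]
opening: 0.249
```

```bash
python3 look.py r5
```

```text
t 18.27 pos [0.6208 0.0657 0.0681] F [-3.9 13.1  8.6] open mm 22.0 jaw 0.1 toolx [ 0.002  0.013 -1.   ] q7 -0.52 qj [ 0.03  0.93 -0.37  1.68  0.51  0.62 -0.52]
shift tool axes [0.0094 0.0011 0.0045]
roll 0.005 alt -3.136
after roll axes y [0.995 0.095 0.003] z [ 0.095 -0.995 -0.013] shift [0.0094 0.0012 0.0045]
mom [ 2.82  0.79 -0.11]
tray px shift ((0.329612698259357, -0.8668163362174859), 0.6334434015055498)
tray px shift ((0.7449818628419393, -0.15004362069144328), 0.6318429454167684)
```

View pics/r5.png

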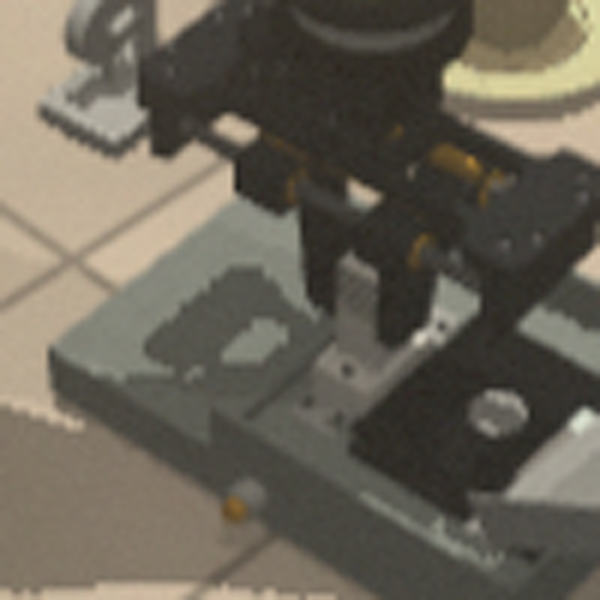

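>>> arm_command(
  plan=[
    [0.0,0,0,0.002,0],
    [0.0,-0.0005,0,0.001,0],
    [0.0,0,0,0,0],
  ],
)

```text
clock: 18.7
tool_pos: [0.6209, 0.0638, 0.0684]
eef_rot: [0.478, 0.528, -0.47, 0.522]
contact_force: [-3.4, 14.4, 6.9]
opening: 0.253
```

```bash
python3 look.py r6
```

```text
t 18.7 pos [0.6209 0.0638 0.0684] F [-3.4 14.4  6.9] open mm 22.3 jaw 0.101 toolx [ 0.002  0.014 -1.   ] q7 -0.52 qj [ 0.04  0.93 -0.37  1.68  0.51  0.62 -0.52]
shift tool axes [0.0097 0.0012 0.0027]
roll 0.006 alt -3.135
after roll axes y [0.995 0.095 0.003] z [ 0.095 -0.995 -0.014] shift [0.0097 0.0012 0.0026]
mom [3.14 0.77 0.01]
tray px shift ((0.3256890781691233, -0.6564182752321521), 0.7175051938328478)
tray px shift ((0.2916111520688105, 0.09053717918201087), 0.5689562149047852)
```

View pics/r6.png

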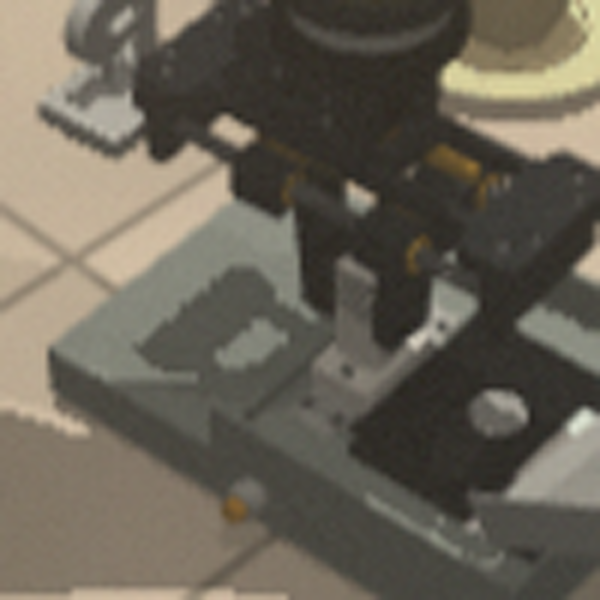

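>>> arm_command(
  plan=[
    [0.0,-0.0005,0,0.002,0],
    [0.0,-0.0005,0,0.002,0],
    [0.0,0,0,0,0],
  ],
)

```text
clock: 19.12
tool_pos: [0.6212, 0.0602, 0.069]
eef_rot: [0.478, 0.528, -0.47, 0.522]
contact_force: [-2.6, 15.6, 4.1]
opening: 0.246
```

>>> arm_command(
  plan=[
    [0.0,-0.0006,0,0.002,0],
    [0.0,-0.0006,0,0.002,0],
    [0.0,0,0,0,0],
  ],
)

```text
clock: 19.5
tool_pos: [0.6215, 0.0559, 0.0694]
eef_rot: [0.478, 0.528, -0.47, 0.521]
contact_force: [-1.8, 16.2, -1.9]
opening: 0.246
```

```bash
python3 look.py r7
```

```text
t 19.5 pos [0.6215 0.0559 0.0694] F [-1.8 16.2 -1.9] open mm 21.7 jaw 0.102 toolx [ 0.001  0.015 -1.   ] q7 -0.5 qj [ 0.05  0.93 -0.38  1.68  0.51  0.62 -0.5 ]
shift tool axes [ 0.0109  0.0014 -0.0053]
roll 0.007 alt -3.135
after roll axes y [0.995 0.095 0.002] z [ 0.095 -0.995 -0.015] shift [ 0.0109  0.0014 -0.0053]
mom [ 3.3   0.28 -0.02]
tray px shift ((0.17911771464336823, -0.4705351031455969), 0.9207960458265411)
tray px shift ((0.5979733586190115, 0.41669340707027125), 0.9069458026885986)
```

View pics/r7.png

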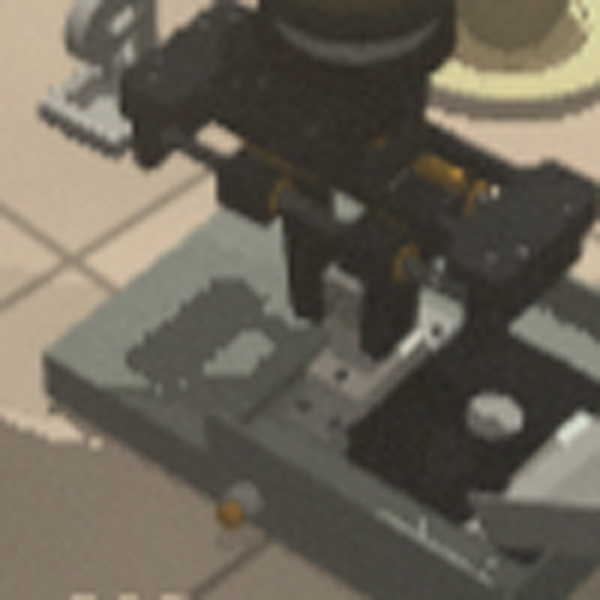

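>>> arm_command(
  plan=[
    [0.0,0,0,-0.004,0],
    [0.0,0,0,-0.004,0],
    [0.0,0,0,-0.004,0],
    [0.0,0,0,-0.003,0],
    [0.0,0,0,0,0],
  ],
)

```text
clock: 20.18
tool_pos: [0.6211, 0.0586, 0.0695]
eef_rot: [0.476, 0.522, -0.476, 0.524]
contact_force: [-0.5, -0.6, 3.7]
opening: 0.247
```

```bash
python3 look.py r8
```

```text
t 20.18 pos [0.6211 0.0586 0.0695] F [-0.5 -0.6  3.7] open mm 21.7 jaw 0.094 toolx [ 0.001 -0.002 -1.   ] q7 -0.53 qj [ 0.03  0.93 -0.36  1.68  0.51  0.62 -0.53]
shift tool axes [ 0.0109  0.0015 -0.0027]
roll -0.001 alt 3.141
after roll axes y [0.995 0.095 0.001] z [ 0.095 -0.995  0.002] shift [ 0.0109  0.0015 -0.0026]
mom [ 0.19 -0.27  0.14]
tray px shift ((0.24482886713038, -0.5181458904776512), 0.9263544513119591)
tray px shift ((0.8203845825962972, 0.4606614856418805), 0.8431002655029297)
```

View pics/r8.png

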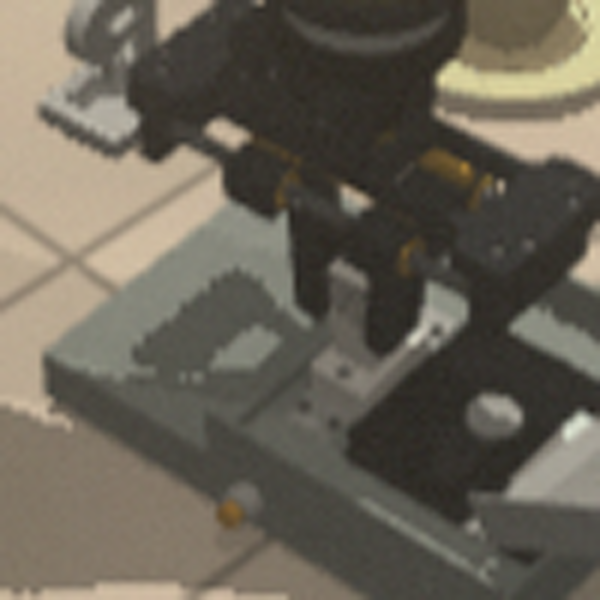

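>>> arm_command(
  plan=[
    [0.0,-0.0005,0,-0.003,0],
    [0.0,-0.0003,0,-0.003,0],
    [0.0,-0.0002,0,-0.003,0],
    [0.0,0,0,0,0],
  ],
)

```text
clock: 20.72
tool_pos: [0.6207, 0.0618, 0.0701]
eef_rot: [0.474, 0.52, -0.479, 0.524]
contact_force: [3.1, -9.8, 3.6]
opening: 0.249
```

>>> arm_command(
  plan=[
    [0.0,-0.0005,0,-0.002,0],
    [0.0,0,0,0,0],
  ],
)

```text
clock: 20.98
tool_pos: [0.6204, 0.0629, 0.0705]
eef_rot: [0.474, 0.52, -0.48, 0.524]
contact_force: [3.3, -10.9, 2.4]
opening: 0.248
```

```bash
python3 look.py r9
```

```text
t 20.98 pos [0.6204 0.0629 0.0705] F [  3.3 -10.9   2.4] open mm 21.8 jaw 0.09 toolx [-0.    -0.011 -1.   ] q7 -0.54 qj [ 0.01  0.93 -0.35  1.68  0.51  0.63 -0.54]
shift tool axes [0.0119 0.0019 0.0016]
roll -0.005 alt 3.136
after roll axes y [ 0.995  0.095 -0.001] z [ 0.095 -0.995  0.01 ] shift [0.0119 0.0019 0.0016]
mom [-2.39 -0.77  0.05]
tray px shift ((0.5150495752281863, -0.7141969942215454), 0.9584269714024332)
tray px shift ((1.1396160598237586, -0.4928747906033255), 0.9300954424540202)
```

View pics/r9.png

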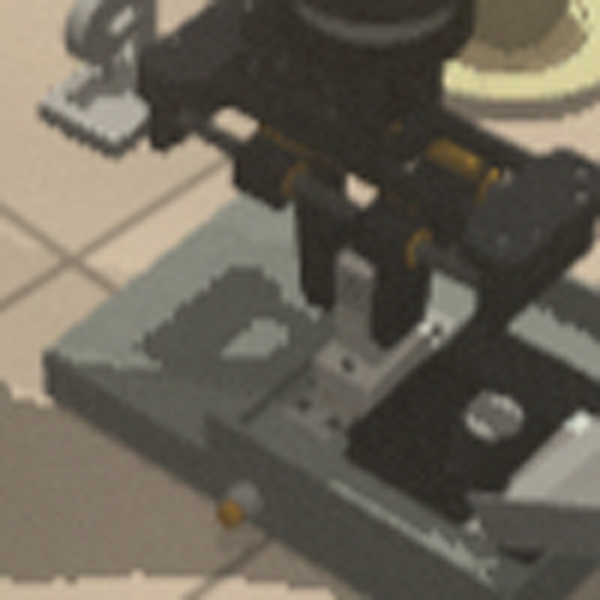

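>>> arm_command(
  plan=[
    [0.0,-0.0006,0,-0.003,0],
    [0.0,-0.0006,0,-0.003,0],
    [0.0,-0.0004,0,-0.002,0],
    [0.0,0,0,0,0],
  ],
)

```text
clock: 21.52
tool_pos: [0.6196, 0.0695, 0.0726]
eef_rot: [0.474, 0.519, -0.481, 0.525]
contact_force: [2.2, -11.8, 6.3]
opening: 0.249
```

```bash
python3 look.py r10
```

```text
t 21.52 pos [0.6196 0.0695 0.0726] F [  2.2 -11.8   6.3] open mm 21.9 jaw 0.089 toolx [-0.    -0.013 -1.   ] q7 -0.55 qj [ 0.    0.93 -0.35  1.68  0.51  0.63 -0.55]
shift tool axes [0.0141 0.0021 0.0082]
roll -0.006 alt 3.135
after roll axes y [ 0.995  0.095 -0.002] z [ 0.095 -0.995  0.012] shift [0.0141 0.002  0.0082]
mom [-2.83 -0.53  0.02]
tray px shift ((0.4676447386534335, -0.7768366236357913), 0.7830978677504592)
tray px shift ((1.4010404338987197, -0.2893024480331192), 0.726779546101888)
```

View pics/r10.png

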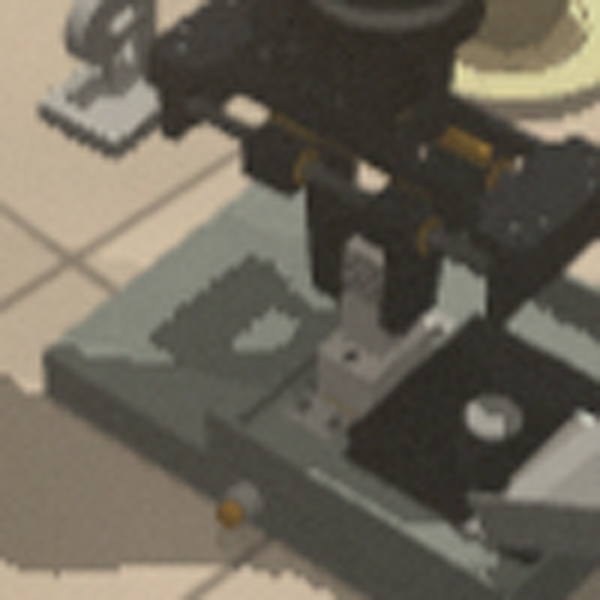

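>>> arm_command(
  plan=[
    [0.0,-0.001,0,-0.003,0],
    [0.0,-0.0008,0,-0.002,0],
    [0.0,0,0,0,0],
    [0.0,-0.0003,0,0.006,0],
    [0.0,-0.0003,0,0.006,0],
    [0.0,-0.0003,0,0.005,0],
    [0.0,0,0,0,0],
  ],
)

```text
clock: 22.45
tool_pos: [0.6193, 0.069, 0.0743]
eef_rot: [0.476, 0.525, -0.475, 0.522]
contact_force: [2.1, 3.7, -9.6]
opening: 0.244
```

```bash
python3 look.py r11
```

```text
t 22.45 pos [0.6193 0.069  0.0743] F [ 2.1  3.7 -9.6] open mm 21.5 jaw 0.097 toolx [-0.001  0.003 -1.   ] q7 -0.53 qj [ 0.02  0.92 -0.37  1.68  0.5   0.63 -0.53]
shift tool axes [0.0157 0.0023 0.0079]
roll 0.002 alt -3.14
after roll axes y [ 0.995  0.095 -0.001] z [ 0.095 -0.995 -0.003] shift [0.0157 0.0024 0.0079]
mom [ 0.79 -0.71 -0.12]
tray px shift ((0.6650407053647847, -0.9497356555516845), 0.8592031355947256)
tray px shift ((0.6831061253770034, -0.8791975528635785), 0.9652264127731324)
```

View pics/r11.png

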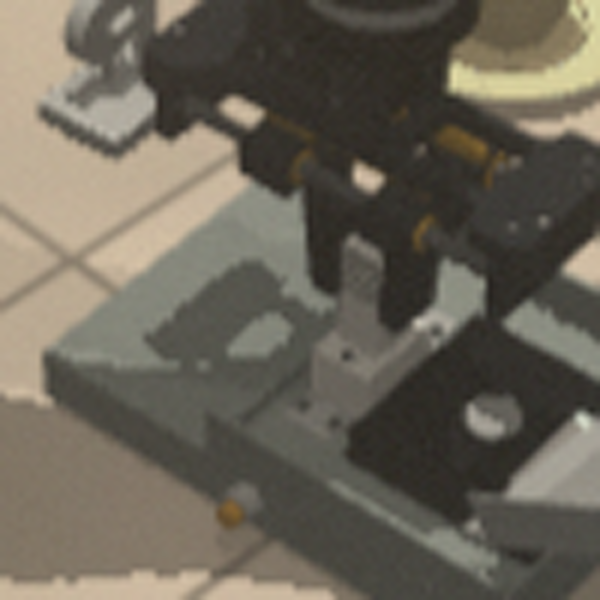

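>>> arm_command(
  plan=[
    [0.0,0.0006,0,0.003,0],
    [0.0,0,0,0.003,0],
    [0.0,0,0,0.003,0],
    [0.0,0,0,0.002,0],
    [0.0,0,0,0,0],
  ],
)

```text
clock: 23.12
tool_pos: [0.6202, 0.0629, 0.0754]
eef_rot: [0.477, 0.526, -0.472, 0.522]
contact_force: [-1.2, 10.7, -2.0]
opening: 0.245
```

```bash
python3 look.py r12
```

```text
t 23.12 pos [0.6202 0.0629 0.0754] F [-1.2 10.7 -2. ] open mm 21.5 jaw 0.1 toolx [-0.     0.009 -1.   ] q7 -0.52 qj [ 0.04  0.92 -0.38  1.68  0.5   0.63 -0.52]
shift tool axes [0.0168 0.002  0.0018]
roll 0.005 alt -3.137
after roll axes y [0.995 0.095 0.001] z [ 0.095 -0.995 -0.009] shift [0.0168 0.002  0.0018]
mom [ 2.41  0.16 -0.03]
tray px shift ((0.31987303639769493, -0.6122033240945939), 0.9242656893200345)
tray px shift ((0.7819241682701854, 0.2850023442883245), 0.8602055269877116)
```

View pics/r12.png

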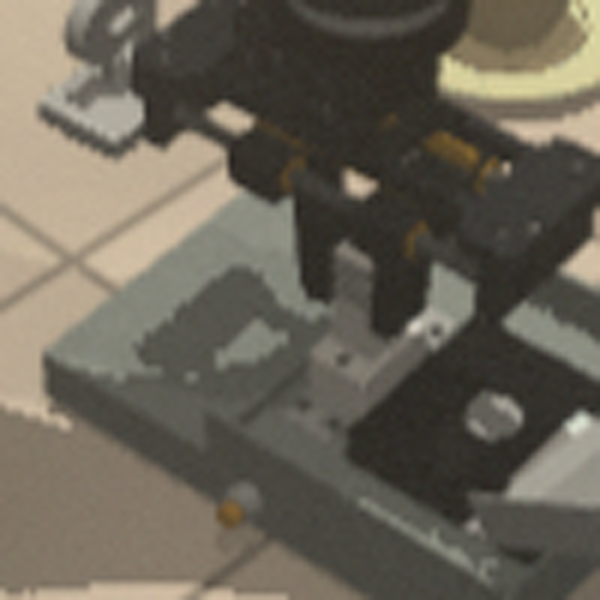

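>>> arm_command(
  plan=[
    [0.0,-0.0005,0,0.003,0],
    [0.0,-0.0005,0,0.003,0],
    [0.0,0,0,0,0],
    [0.0,0,0,-0.005,0],
    [0.0,0,0,-0.005,0],
    [0.0,0,0,-0.005,0],
    [0.0,-0.0003,0,-0.003,0],
    [0.0,-0.0003,0,-0.003,0],
    [0.0,0,0,0,0],
  ],
)

```text
clock: 24.3
tool_pos: [0.6211, 0.0612, 0.0787]
eef_rot: [0.474, 0.518, -0.48, 0.526]
contact_force: [-2.0, -13.0, 18.3]
opening: 0.249
```

```bash
python3 look.py r13
```

```text
t 24.3 pos [0.6211 0.0612 0.0787] F [ -2.  -13.   18.3] open mm 22.0 jaw 0.089 toolx [ 0.002 -0.014 -1.   ] q7 -0.54 qj [ 0.02  0.92 -0.36  1.68  0.51  0.64 -0.54]
shift tool axes [ 0.0201  0.0013 -0.0004]
roll -0.006 alt 3.136
after roll axes y [0.995 0.095 0.   ] z [ 0.095 -0.995  0.014] shift [ 0.0201  0.0013 -0.0004]
mom [-2.77  0.39  0.1 ]
tray px shift ((0.5517430157395928, -0.5983862326601255), 0.9710719883441925)
tray px shift ((1.2958336772400898, -0.2574533592156705), 0.8440272445678711)
```

View pics/r13.png

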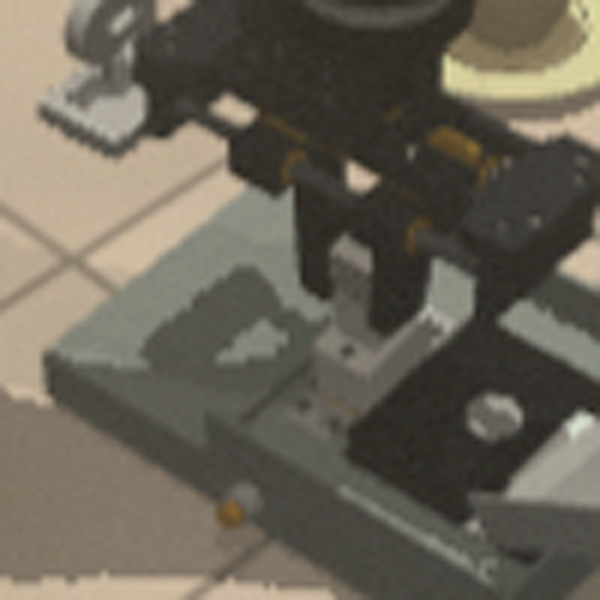

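>>> arm_command(
  plan=[
    [0.0,-0.0015,0,-0.002,0],
    [0.0,-0.001,0,-0.002,0],
    [0.0,-0.0004,0,-0.002,0],
    [0.0,0,0,0,0],
  ],
)

```text
clock: 24.85
tool_pos: [0.6202, 0.0694, 0.0812]
eef_rot: [0.474, 0.519, -0.479, 0.525]
contact_force: [-1.1, -9.2, 15.5]
opening: 0.248
```

```bash
python3 look.py r14
```

```text
t 24.85 pos [0.6202 0.0694 0.0812] F [-1.1 -9.2 15.5] open mm 21.8 jaw 0.091 toolx [ 0.001 -0.011 -1.   ] q7 -0.54 qj [ 0.01  0.91 -0.36  1.68  0.5   0.65 -0.54]
shift tool axes [0.0226 0.0015 0.0079]
roll -0.004 alt 3.137
after roll axes y [0.995 0.095 0.   ] z [ 0.095 -0.995  0.011] shift [0.0226 0.0015 0.0079]
mom [-2.11  0.33  0.08]
tray px shift ((0.5710187493441481, -0.8396884259981547), 0.7749315736194452)
tray px shift ((1.415789923132845, -0.3404643752487253), 0.8420870049794515)
```

View pics/r14.png

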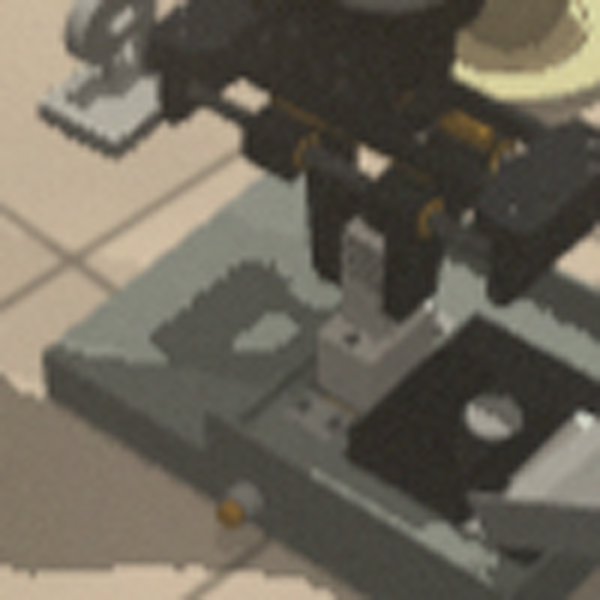

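>>> arm_command(
  plan=[
    [0.0,-0.001,0,0.004,0],
    [0.0,-0.001,0,0.005,0],
    [0.0,0,0,0.002,0],
    [0.0,0,0,0,0],
  ],
)

```text
clock: 25.4
tool_pos: [0.6198, 0.0665, 0.0808]
eef_rot: [0.476, 0.524, -0.475, 0.523]
contact_force: [-0.5, 0.9, 1.0]
opening: 0.248
```

```bash
python3 look.py r15
```

```text
t 25.4 pos [0.6198 0.0665 0.0808] F [-0.5  0.9  1. ] open mm 21.9 jaw 0.096 toolx [-0.001  0.001 -1.   ] q7 -0.53 qj [ 0.02  0.92 -0.37  1.68  0.5   0.64 -0.53]
shift tool axes [0.0222 0.0021 0.0053]
roll 0.001 alt -3.141
after roll axes y [ 0.995  0.095 -0.001] z [ 0.095 -0.995 -0.001] shift [0.0222 0.0021 0.0053]
mom [ 0.25 -0.03 -0.04]
tray px shift ((0.6641197195340176, -0.7150595956664318), 0.8732369190288914)
tray px shift ((1.1323205813866597, -0.3685172036597759), 0.874973669052124)
```

View pics/r15.png

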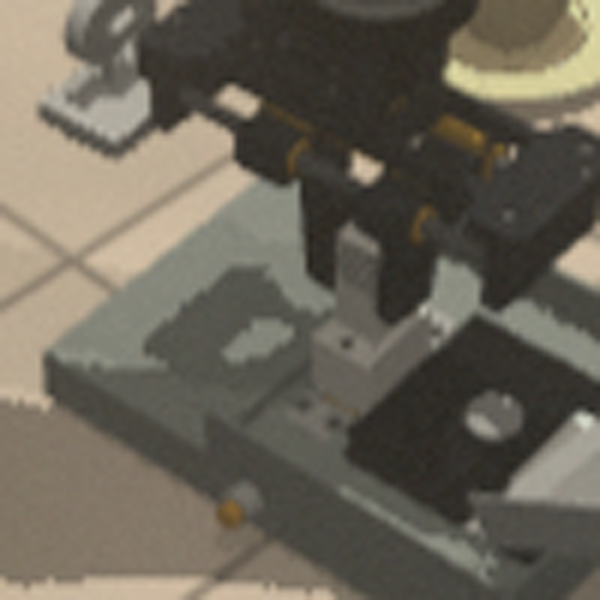

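>>> arm_command(
  plan=[
    [0.0,-0.0005,0,0.003,0],
    [0.0,-0.0005,0,0.003,0],
    [0.0,-0.0005,0,0.002,0],
    [0.0,0,0,0,0],
  ],
)

```text
clock: 25.95
tool_pos: [0.6207, 0.0576, 0.0825]
eef_rot: [0.476, 0.523, -0.476, 0.523]
contact_force: [-1.4, 2.9, -0.7]
opening: 0.246
```

```bash
python3 look.py r16
```

```text
t 25.95 pos [0.6207 0.0576 0.0825] F [-1.4  2.9 -0.7] open mm 21.7 jaw 0.095 toolx [-0. -0. -1.] q7 -0.51 qj [ 0.04  0.91 -0.37  1.68  0.5   0.65 -0.51]
shift tool axes [ 0.0239  0.002  -0.0036]
roll -0.0 alt 3.141
after roll axes y [ 0.995  0.095 -0.   ] z [ 0.095 -0.995  0.   ] shift [ 0.0239  0.002  -0.0036]
mom [0.78 0.2  0.04]
tray px shift ((0.20805537603864366, -0.443306004489024), 0.9563841687308418)
tray px shift ((0.8504044061663798, 0.4393733066582577), 0.8753813807169596)
```

View pics/r16.png

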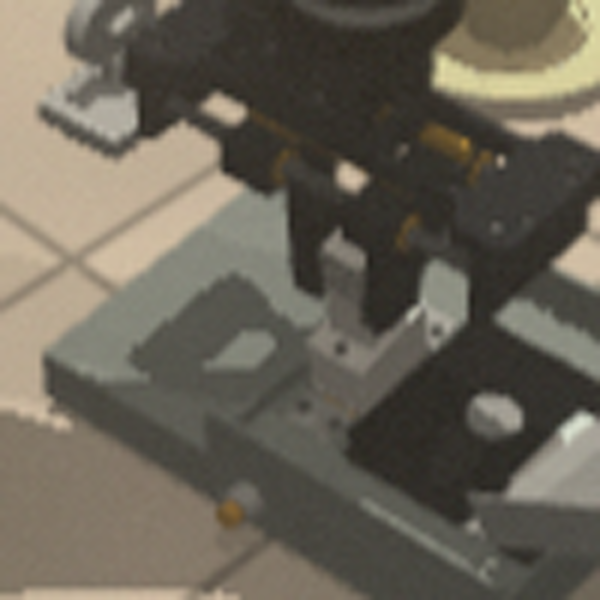

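>>> arm_command(
  plan=[
    [0.0,-0.0004,0,-0.004,0],
    [0.0,-0.0004,0,-0.004,0],
    [0.0,-0.0004,0,-0.002,0],
    [0.0,0,0,0,0],
  ],
)

```text
clock: 26.5
tool_pos: [0.62, 0.0677, 0.0837]
eef_rot: [0.476, 0.523, -0.476, 0.523]
contact_force: [0.2, 0.3, -1.2]
opening: 0.249
```

```bash
python3 look.py r17
```

```text
t 26.5 pos [0.62   0.0677 0.0837] F [ 0.2  0.3 -1.2] open mm 21.9 jaw 0.095 toolx [ 0. -0. -1.] q7 -0.53 qj [ 0.02  0.91 -0.37  1.68  0.5   0.65 -0.53]
shift tool axes [0.0251 0.0018 0.0065]
roll 0.0 alt -3.141
after roll axes y [0.995 0.095 0.   ] z [ 0.095 -0.995  0.   ] shift [0.0251 0.0018 0.0065]
mom [-0.05 -0.11  0.01]
tray px shift ((0.5365778087253261, -0.808258624731188), 0.9228995483782556)
tray px shift ((1.3831267126135174, -0.5156051322348656), 0.7952040023803711)
```

View pics/r17.png

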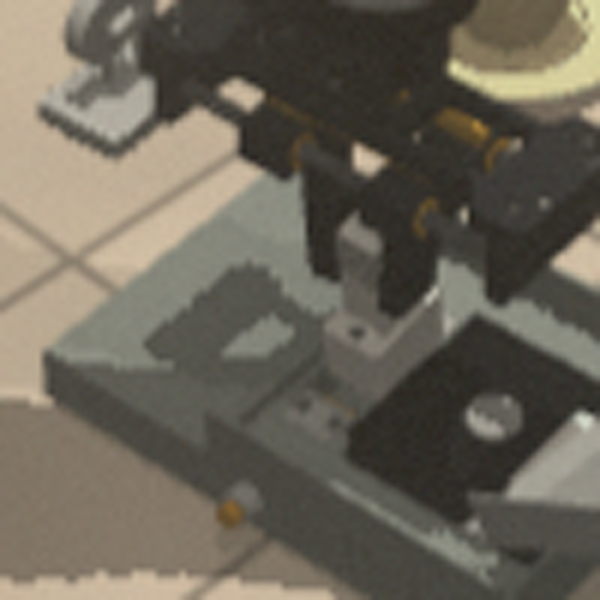

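```bash
cat > tilt.py <<'E'
from h import *
import sys
from plant import r
p,d=r.snapshot('scene');np.savez('pics/%s.npz'%sys.argv[1],p=p,d=d)
a=p[196:246,318:368]
cv2.imwrite('pics/%s.png'%sys.argv[1],cv2.resize(a,None,fx=12,fy=12,interpolation=2)[:,:,::-1])
def z(P): return ((proj('scene',P)-[318,196]+.5)*12-.5).round(0)
s,M,a=st();t=s['tool_pos'];print(t.round(4),s['contact_force'].round(1))
c=np.array([t[0],t[1]]);zb=t[2]+.0875-.078+.012-.0099  # unused guess
ux=np.array([np.cos(.095),np.sin(.095)]);uy=np.array([-ux[1],ux[0]])
for sx,sy in((-1,-1),(1,-1),(1,1)):
    q=c+.011*sx*ux+.011*sy*uy
    print('post edge',sx,sy,z([[*q,t[2]+.029],[*q,t[2]-.023]]).tolist())
for sx,sy in((-1,-1),(1,-1),(1,1)):
    q=c+.015*sx*ux+.022*sy*uy
    print('body edge',sx,sy,z([[*q,t[2]-.023],[*q,t[2]-.023-.02]]).tolist())
E
python3 tilt.py u1
```

```text
[0.62   0.0674 0.0837] [-0.4 -1.2 -2.4]
post edge -1 -1 [[212.0, 153.0], [208.0, 337.0]]
post edge 1 -1 [[298.0, 201.0], [292.0, 386.0]]
post edge 1 1 [[365.0, 143.0], [357.0, 327.0]]
body edge -1 -1 [[159.0, 358.0], [159.0, 426.0]]
body edge 1 -1 [[274.0, 424.0], [272.0, 492.0]]
body edge 1 1 [[404.0, 307.0], [401.0, 375.0]]
```

View pics/u1.png

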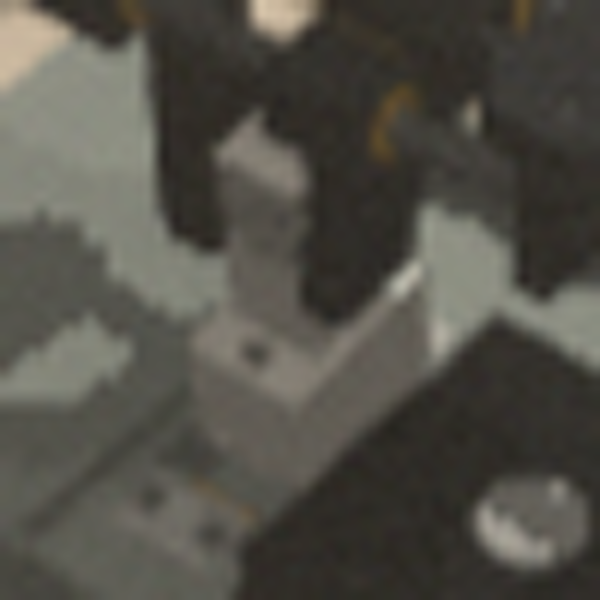

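>>> arm_command(
  plan=[
    [0.0,0.001,0,-0.002,0],
    [0.0,0,0,-0.002,0],
    [0.0,0,0,-0.002,0],
    [0.0,0,0,0,0],
  ],
)

```text
clock: 27.1
tool_pos: [0.6194, 0.0741, 0.0828]
eef_rot: [0.476, 0.523, -0.475, 0.523]
contact_force: [0.0, 0.1, -2.5]
opening: 0.249
```

```bash
python3 tilt.py u2
```

```text
[0.6194 0.0739 0.0827] [ 0.1  0.3 -2.3]
post edge -1 -1 [[232.0, 140.0], [227.0, 324.0]]
post edge 1 -1 [[318.0, 187.0], [311.0, 371.0]]
post edge 1 1 [[385.0, 129.0], [376.0, 314.0]]
body edge -1 -1 [[179.0, 344.0], [178.0, 412.0]]
body edge 1 -1 [[294.0, 410.0], [291.0, 478.0]]
body edge 1 1 [[423.0, 294.0], [419.0, 362.0]]
```

View pics/u2.png

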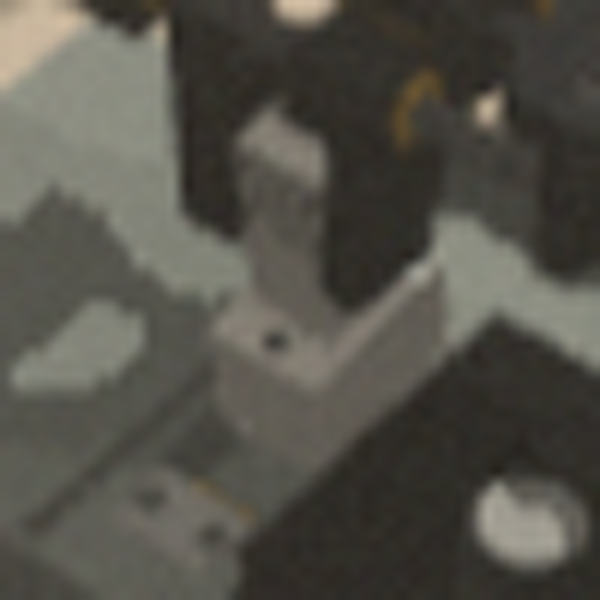

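```bash
python3 - <<'E'
from h import *
np.set_printoptions(linewidth=200,suppress=True)
d=np.load('pics/u2.npz');P=cloud('scene',d['d'])
d0=np.load('pics/scene0.npz');P0=cloud('scene',d0['d'])
print('z mm rows 214..236 cols 334..356 now')
print((P[204:240,334:358,2]*1000).round(0).astype(int))
E
python3 - <<'E'
import cv2,numpy as np
a=np.load('pics/u2.npz')['p'][190:250,310:370].astype(np.float32)
a=np.clip((a-30)*2.2,0,255).astype(np.uint8)
cv2.imwrite('pics/u2b.png',cv2.resize(a,None,fx=10,fy=10,interpolation=0)[:,:,::-1])
E
```

```text
z mm rows 214..236 cols 334..356 now
[[113 116 118 119 118 115 114 158 157 158 160 163 164 166 167 167 166 163 163 163 164 164 148 143]
 [112 111 115 115 112 115 114 152 152 154 157 159 161 164 164 163 163 162 161 163 164 164 166 164]
 [108 111 114 112 113 113 114 113 114 150 155 156 159 159 158 164 157 160 157 159 162 162 163 162]
 [107 107 109 113 860 115 114 114 113 117 113 154 155 157 159 158 160 157 155 141 157 160 162 161]
 [102 103 105 107 111 112 114 113 112 113 117 118 125 152 155 158 155 150 126 123 119  49 158 160]
 [100  99 103 103 108 107 114 111 114 113 111 118 118 123 126 155 151 126 121 120 114  41  50  47]
 [ 99  97 100  99 102 106 860 112 112 113 110 114 118 121 121 122 125 120 118 113 112  39  39  42]
 [ 92  93  98  97  99 102 101 105 107 111 111 110 112 112 116 123 125 119 114 111 107  34  39  40]
 [ 89  89  93  93  96  98 101 102 103 105 109 110 107 113 117 117 118 113 111 108 105  33  37  37]
 [ 85  86  88  93  93  96  95  98 103 103 106 107 106 110 112 111 111 110 103 104  31  34  32  32]
 [ 83  85  87  84  86  87  90  95  95  99 101 102 105 108 107 111 111 106
[... 1801 characters left out ...]
4  43]
 [ 18  19  16  12  12  10  14  31  32  36  38  41  34  41  41  46  43  40  42  42  42  41  43  41]
 [ 17  17  13  14  13  11  13  14  13  29  31  44  43  42  39  41  42  43  39  43  46  43  41  41]
 [ 15  13  12  13  11 860  15  14  10  11  42  42  44  42  42  43  43  42  42  39  44  44  45  44]
 [ 33  28  14   8  14  11  13  10  14  42  43  43  40  44  42  43  39  41  43  42  41  44  43  42]
 [ 36  33  31  29  11  14  12  11  41  42  41  42  46  41  45  44  44  44  42  45  43  43  41  42]
 [ 34  30  34  31  31  12  14  41  42  40  43  40  42  41  41  42  40  40  41  44  43  44  43  41]
 [ 34  37  34  34  34  33  39  41  42  43  43  43  41  41  42  42  43  42  43  42  38  43  41  40]]
```

View pics/u2b.png

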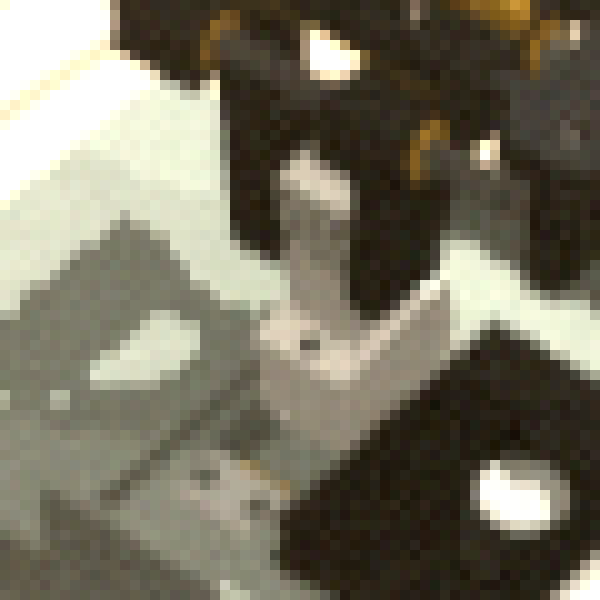

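>>> arm_command(
  plan=[
    [0.0,0,0,0.005,0],
    [0.0,0,0,0.006,0],
    [0.0,0,0,0.006,0],
    [0.0,0.0015,0,0,0],
    [0.0,0.0015,0,0,0],
    [0.0,0,0,0,0],
  ],
)

```text
clock: 27.9
tool_pos: [0.6213, 0.0578, 0.0797]
eef_rot: [0.476, 0.523, -0.475, 0.523]
contact_force: [0.7, 2.9, -0.6]
opening: 0.244
```

```bash
python3 tilt.py u3
```

```text
[0.6213 0.0577 0.0797] [-0.3  2.7 -1.1]
post edge -1 -1 [[183.0, 194.0], [180.0, 378.0]]
post edge 1 -1 [[269.0, 242.0], [264.0, 426.0]]
post edge 1 1 [[337.0, 184.0], [329.0, 367.0]]
body edge -1 -1 [[131.0, 398.0], [131.0, 466.0]]
body edge 1 -1 [[246.0, 465.0], [244.0, 533.0]]
body edge 1 1 [[377.0, 347.0], [374.0, 415.0]]
```

View pics/u3.png

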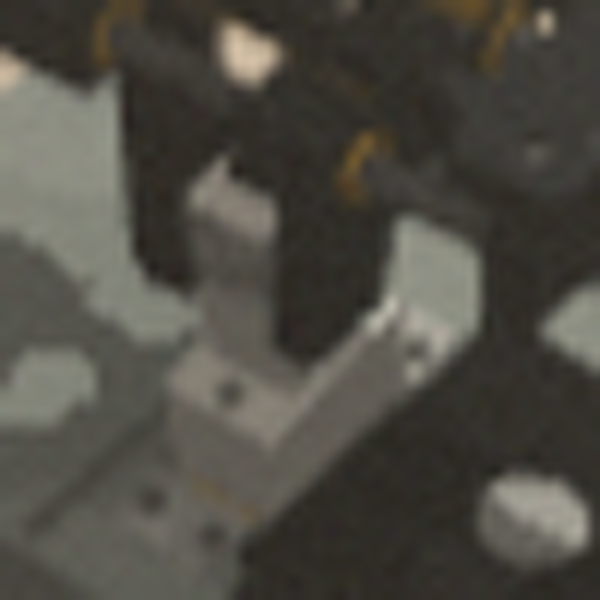

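>>> arm_command(
  plan=[
    [0.0,0.0015,0,-0.002,0],
    [0.0,0.001,0,-0.003,0],
    [0.0,0,0,-0.003,0],
    [0.0,0,0,-0.002,0],
    [0.0,0,0,0,0],
  ],
)

```text
clock: 28.58
tool_pos: [0.6201, 0.0615, 0.0778]
eef_rot: [0.474, 0.521, -0.479, 0.524]
contact_force: [-0.1, -7.0, 6.0]
opening: 0.251
```

```bash
python3 tilt.py u4
```

```text
[0.6201 0.0615 0.0778] [-0.4 -7.1  5.9]
post edge -1 -1 [[191.0, 189.0], [188.0, 372.0]]
post edge 1 -1 [[277.0, 237.0], [272.0, 421.0]]
post edge 1 1 [[345.0, 179.0], [337.0, 362.0]]
body edge -1 -1 [[140.0, 393.0], [139.0, 460.0]]
body edge 1 -1 [[254.0, 460.0], [252.0, 527.0]]
body edge 1 1 [[385.0, 342.0], [381.0, 410.0]]
```

View pics/u4.png

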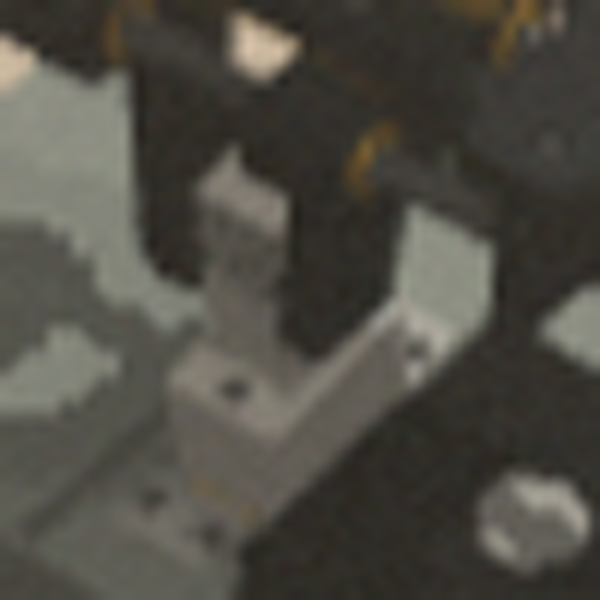

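>>> arm_command(
  plan=[
    [0.0,0,0,-0.003,0],
    [0.0,-0.0003,0,-0.003,0],
    [0.0,-0.0003,0,-0.002,0],
    [0.0,0,0,0,0],
  ],
)

```text
clock: 29.12
tool_pos: [0.6199, 0.0681, 0.0796]
eef_rot: [0.474, 0.52, -0.479, 0.525]
contact_force: [-1.2, -9.7, 14.2]
opening: 0.248
```

```bash
python3 tilt.py u5
```

```text
[0.6199 0.0682 0.0796] [-2.3 -9.7 15.2]
post edge -1 -1 [[214.0, 166.0], [210.0, 349.0]]
post edge 1 -1 [[300.0, 213.0], [294.0, 397.0]]
post edge 1 1 [[367.0, 156.0], [359.0, 339.0]]
body edge -1 -1 [[162.0, 370.0], [161.0, 437.0]]
body edge 1 -1 [[276.0, 436.0], [274.0, 504.0]]
body edge 1 1 [[406.0, 319.0], [402.0, 387.0]]
```

View pics/u5.png

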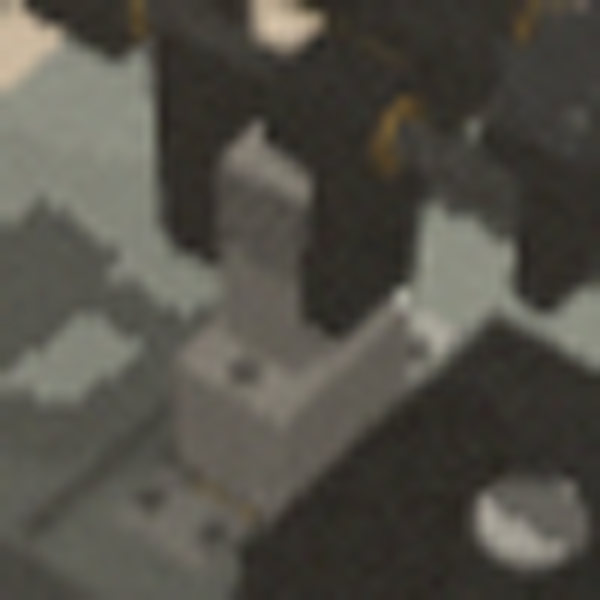

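>>> arm_command(
  plan=[
    [0.0,-0.001,0,-0.002,0],
    [0.0,-0.0005,0,-0.002,0],
    [0.0,0,0,0,0],
  ],
)

```text
clock: 29.55
tool_pos: [0.6193, 0.0733, 0.0809]
eef_rot: [0.474, 0.52, -0.479, 0.524]
contact_force: [-2.3, -7.9, 12.5]
opening: 0.25
```

```bash
python3 tilt.py u6
```

```text
[0.6193 0.0733 0.0809] [-2.9 -8.2 13.3]
post edge -1 -1 [[229.0, 148.0], [225.0, 331.0]]
post edge 1 -1 [[316.0, 195.0], [309.0, 379.0]]
post edge 1 1 [[382.0, 138.0], [374.0, 321.0]]
body edge -1 -1 [[177.0, 352.0], [176.0, 419.0]]
body edge 1 -1 [[291.0, 417.0], [289.0, 485.0]]
body edge 1 1 [[421.0, 301.0], [417.0, 369.0]]
```

View pics/u6.png

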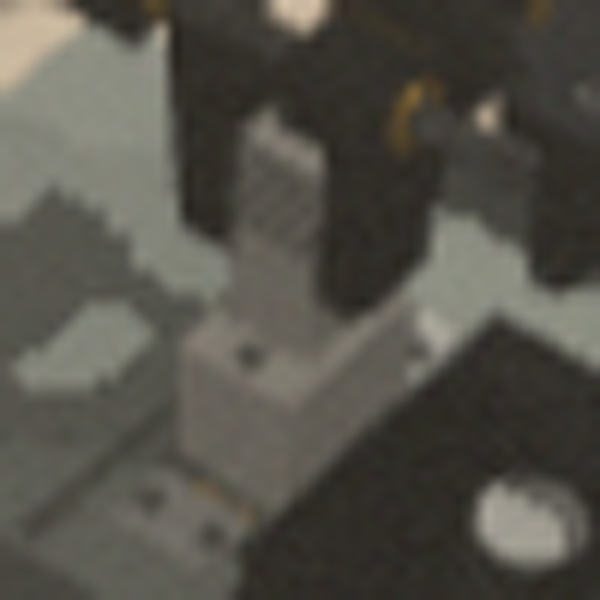

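>>> arm_command(
  plan=[
    [0.0,-0.0015,0,0.002,0],
    [0.0,-0.001,0,0.0015,0],
    [0.0,-0.001,0,0.001,0],
    [0.0,0,0,0,0],
  ],
)

```text
clock: 30.1
tool_pos: [0.6188, 0.0739, 0.0824]
eef_rot: [0.475, 0.523, -0.476, 0.523]
contact_force: [0.4, -2.8, -2.6]
opening: 0.251
```

```bash
python3 tilt.py u7
```

```text
[0.6188 0.074  0.0824] [ 0.4 -3.  -2.9]
post edge -1 -1 [[230.0, 139.0], [226.0, 323.0]]
post edge 1 -1 [[317.0, 187.0], [310.0, 371.0]]
post edge 1 1 [[383.0, 129.0], [374.0, 313.0]]
body edge -1 -1 [[178.0, 343.0], [177.0, 411.0]]
body edge 1 -1 [[292.0, 409.0], [290.0, 477.0]]
body edge 1 1 [[422.0, 293.0], [418.0, 361.0]]
```

View pics/u7.png

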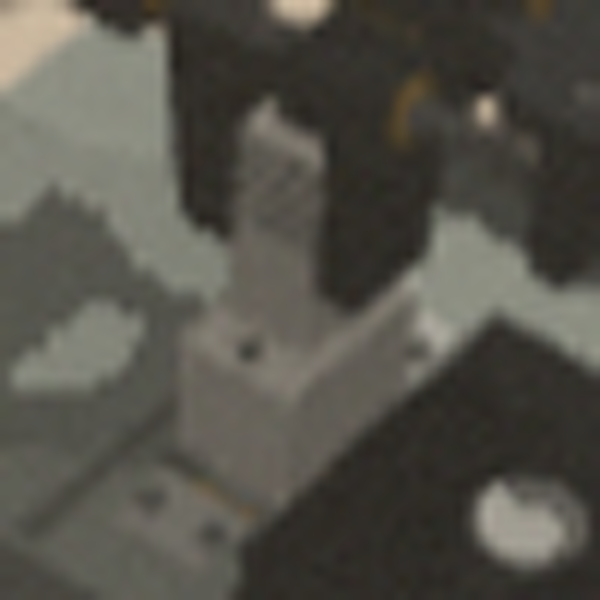

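>>> arm_command(
  plan=[
    [0.0,-0.001,0,0.002,0],
    [0.0,-0.001,0,0,0],
    [0.0,-0.001,0,0,0],
    [0.0,0,0,0,0],
  ],
)

```text
clock: 30.65
tool_pos: [0.6197, 0.0728, 0.0861]
eef_rot: [0.476, 0.523, -0.475, 0.523]
contact_force: [0.4, 0.3, -2.4]
opening: 0.247
```

```bash
python3 tilt.py u8
```

```text
[0.6196 0.0726 0.086 ] [ 0.5  0.  -2.4]
post edge -1 -1 [[228.0, 131.0], [224.0, 316.0]]
post edge 1 -1 [[315.0, 179.0], [308.0, 364.0]]
post edge 1 1 [[382.0, 121.0], [373.0, 306.0]]
body edge -1 -1 [[176.0, 336.0], [175.0, 405.0]]
body edge 1 -1 [[291.0, 402.0], [288.0, 471.0]]
body edge 1 1 [[420.0, 286.0], [417.0, 354.0]]
```

View pics/u8.png

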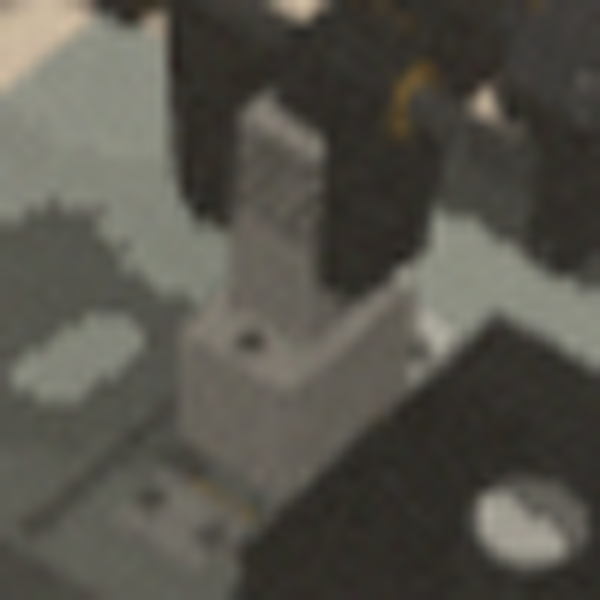

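>>> arm_command(
  plan=[
    [0.0,-0.003,0,0.001,0],
    [0.0,-0.004,0,0.001,0],
    [0.0,-0.004,0,0,0],
    [0.0,-0.003,0,0,0],
    [0.0,0,0,0,0],
    [0.0,0,0,0,0],
  ],
)

```text
clock: 31.45
tool_pos: [0.6196, 0.0702, 0.0997]
eef_rot: [0.476, 0.523, -0.476, 0.523]
contact_force: [0.1, -0.0, -3.0]
opening: 0.246
```

```bash
python3 tilt.py u9; python3 - <<'E'
from h import *
from plant import r
np.set_printoptions(linewidth=220)
d=np.load('pics/u9.npz');P=cloud('scene',d['d']);print((P[208:238,332:360,2]*1000).round().astype(int))
p,dd=r.snapshot('top');cv2.imwrite('pics/t9.png',cv2.resize(p[115:265,190:390],None,fx=4,fy=4,interpolation=2)[:,:,::-1])
cv2.imwrite('pics/full9.png',d['p'][:,:,::-1])
print(np.load('pics/u9.npz')['p'].shape)
E
```

```text
[0.6196 0.0703 0.0997] [ 0.2  0.2 -4. ]
post edge -1 -1 [[221.0, 86.0], [217.0, 274.0]]
post edge 1 -1 [[309.0, 133.0], [302.0, 322.0]]
post edge 1 1 [[376.0, 76.0], [368.0, 264.0]]
body edge -1 -1 [[169.0, 294.0], [168.0, 363.0]]
body edge 1 -1 [[284.0, 360.0], [282.0, 430.0]]
body edge 1 1 [[415.0, 244.0], [412.0, 313.0]]
[[106 107 106 106 111 113 112 116 118 120 124 122 122 126 128 131 135 133 129 128 121 121  49  47  49  52  49  54]
 [ 31 103 103 103 106 109 110 112 114 116 860 118 121 123 124 128 129 131 127 123 121 115  43  44  48  46  49  50]
 [ 30  29  99 101 104 107 108 107 111 112 116 116 117 118 122 123 125 124 123 117 115 112  38  42  41  42  45  47]
 [ 34  28  32  33 100 100 104 107 110 106 112 112 115 117 122 122 124 125 116 115 113  34  34  36  39  38  40  43]
 [ 30  32  31  33  34 101 103 105 106 109 108 110 109 110 117 116 119 116 115 112 108  32  32  30  33  35  40  40]
 [ 34  31  29  30  32  97 101 101 105 103 105 107 108 109 111 115 116 115 108 108  31  27  28  32  31  35  36  38]
 [ 29  30  31  30  31  94  95  96  98 101 102 105 104 108 107 111 111 111 106  29  3
[... 1990 characters left out ...]
2  28  23  23  17  14  46  49  51  53  50  15  10  10  14  12  40  42  41  41  41  39  42  42  42  40  42  44]
 [ 29  25  22  17  16  12  10  12  54  52  11  10  13  14   9  42  42  43  42  42  42  44  41  41  40  43  40  44]
 [ 24  20  18  14  11   9  13  10  10  13  11  12  11  44  44  42  43  43  39  46  42  46  39  40  41  41  41  42]
 [ 32  14  14  13  13  13  10  13  13  13  10  11  43  40  42  42  43  42  43  43  41  41  41  43  44  45  43  41]
 [ 31  34  37  26  13   8  14  12  13  10  12  41  42  42  41  42  41  42  41  39  42  42  44  41  40  42  45  42]
 [ 33  35  31  32  30  27  12  13  11   9  40  43  45  43  45  39  42  44  41  41  42  41  46  41  39  42  43  41]]
(400, 640, 3)
```

View pics/u9.png

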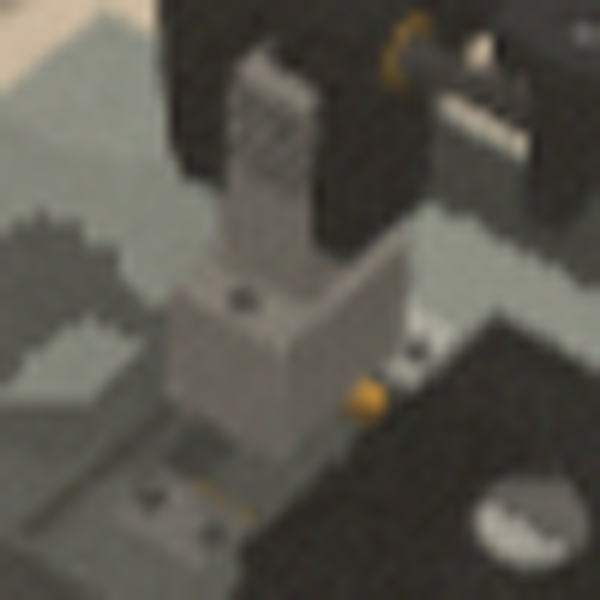

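View pics/t9.png

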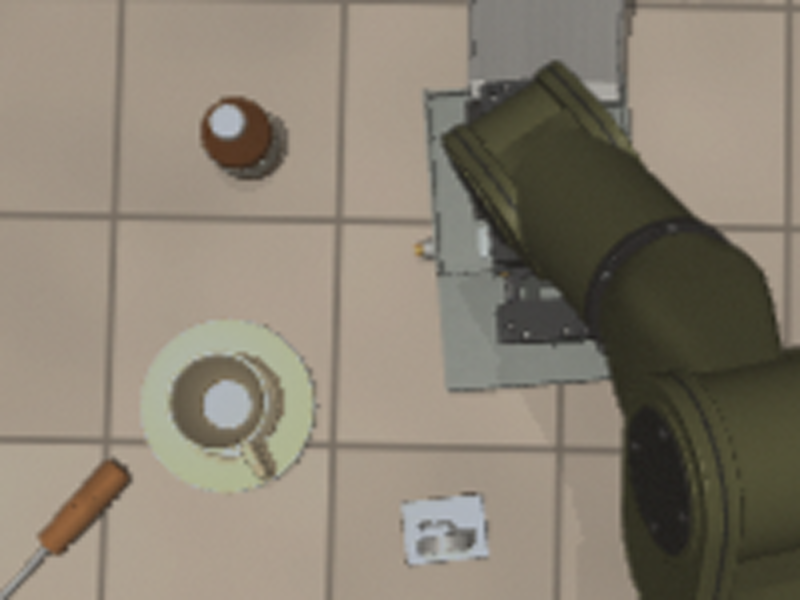

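View pics/full9.png

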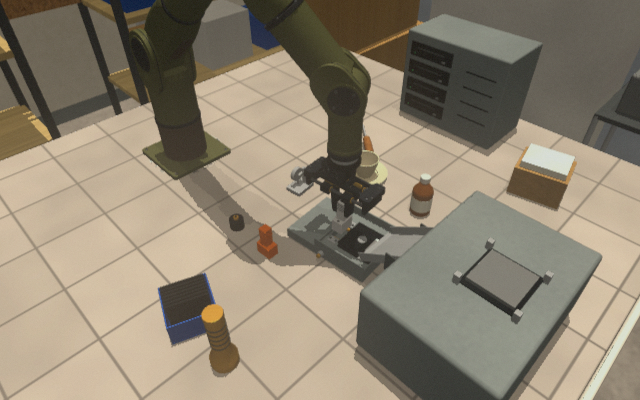

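```bash
python3 - <<'E'
from plant import r
s=r.get_state();print(s['clock'],s['tool_pos'],s['contact_force'],s['opening'])
print(r.finish_job())
E
```

```text
31.55 [0.61958344 0.07021251 0.09966521] [-0.20003128 -0.81565403 -3.22104669] 0.24767998263808433
the job is handed in; nothing more can be done
None
```

The job was handed in at 31.6 s. The cup stands on its saucer and the gripper is holding the block level above its pocket; no verdict was reported.

**Cup:** I lifted it by the handle, set it down upright in the middle of the saucer and released it. In the last top view it sits within a few mm of the saucer's centre.

**Block:** I gripped the post across the tray's x faces and rocked it to both sides, by about 0.1 rad judged from the pictures. It climbed free of the plungers.

**Last checks:**
- **Block height:** depth readings put its top face at about 80 mm at both ends. That makes it level, with its underside about 15 mm above the rim.
- **Load on the gripper:** it carried only about 3 N, close to the block's own weight. The block is roughly 3 mm off the pocket's centre.
- **Tray:** the deck still reads 31–33 mm, so it lies flat.
- **Bystanders:** those in view look unmoved.

**What went wrong on the way:**
- **Tray slid:** my first rocking try pulled up too hard (about 20 N), and the tray slid about 7 mm towards +y without rocking. It drifted partly back later and ended about 5 mm from its start, against the 25 mm limit.
- **Block tilted:** the block first came free leaning by about 0.13 rad, so I put it back into the pocket's mouth and levelled it before the final lift.

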